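# Lay out compressor parts on the assembly mat

### The arm

A 7-joint arm with a two-finger parallel gripper is mounted at the origin on a cart in front of the work surface, level with it; the furniture and walls round the work are solid. World frame = base frame: x ahead of the robot, y to its left, z up, the work surface at z = 0. Lengths are in m, angles in rad, forces in N, time in s.
With the tool pointing down it reaches from about 0.425 to 0.825 m from the base axis. Payload 3.6 kg.
Tool frame: the origin (TCP) lies at the very end of the fingers, on their centre line; the grasp point (between the pads) lies 19 mm behind it; x points along the fingers, y is the direction in which the jaws open and shut, and the axes are right-handed (so a half turn about x gives the same grasp; the last joint's range is limited). The gripper opens to 93 mm and grips with 3 to 60 N. Pads are 15 mm wide; open, the fingers measure 128 mm over their backs; the gripper's body (75 mm by 188 mm) begins 65 mm behind the grasp point.
Start: joints at [-1.183, 0.615, -0.013, 1.423, 0.008, 1.103, -0.04], TCP at [0.261, 0.595, 0.193] pointing down, gripper open.
Joint ranges: [-3.12, 3.12], [-0.3, 2.06], [-1.34, 1.32], [0.26, 2.42], [-1.36, 4.5], [0.01, 1.98], [-2.84, 2.84]. Speed limits (rad/s): [2.79, 2.79, 3.14, 3.14, 3.14, 3.14, 3.14].

### API

Orientations are given as a unit quaternion [w, x, y, z].
In Python, from cell import robot gives the robot as it stands.
- The arm moves only by the tool apply_moves, never from a script. Its argument "commands" is a list of rows, each an object with "jaw": the opening in per cent of the stroke, from 0 (shut) to 100 (fully open); "xyz": the shift along the world's x, y, z in mm, a list of three; "rot": the turn, a rotation vector about the world's x, y, z in rad, a list of three. In form: [{"jaw": jaw, "xyz": [dx, dy, dz], "rot": [rx, ry, rz]}, ...]. A call has 1 to 12 rows; each row shifts and turns the pose as measured when the row begins; what a row does not reach is not made up. A row lasts 1/8 s, in which the tool goes at most 62.5 mm and 10.7 degrees, less where a joint would pass 70% of its speed; a pose out of reach is approached as far as the arm can. A call is refused whole if a number of a shift passes 62.5 or a number of a turn 0.188, either way. A call with a gripper value outside its range is refused whole. The fingers move at their own pace and stop on an object; the grip force is fixed at half the most. Time passes only in rows, so rows that do not move let the fingers close. It gives the time, the measured TCP pose, the force and the opening at its end, in the units of the state.
- robot.observe(): the state, without advancing time (a new reading comes with each control period).
- robot.capture(name): name is "side" or "top" or "wrist"; returns the picture (480x640x3 uint8, blue, green, red); there is no depth.
- robot.get_calibration(name): a dict with "camera_matrix" (3x3 intrinsics, pixels), "T" (4x4, takes a point from camera to world coordinates). Camera axes: x right, y up, looking along -z (the intrinsics and any distortion apply to the point x, -y, -z); pixel columns grow to the right and rows downward; lengths in m; the calibration is good to about 2 mm. A picture is of the moment at which its call begins: read the wrist's pose just before it. get_calibration takes no time and is no camera call; for the wrist camera it gives the pose at the moment of the call.
- robot.sign_off(): hands the job in, once; it reports no verdict.
The state is a dict: "clock": time; "qpos": joint angles; "dq": joint speeds; "tau": joint torques, N m; "eef_pos": TCP position; "tcp_rot": TCP orientation; "wrist_force": force on the tool from outside, world axes, zero at the start; "ft_torque": the same for the moment, N m; "width": finger opening in m.
Only numpy, scipy, OpenCV 4.12 (cv2) and the standard library are available. Lean on these libraries where they do the work, as an engineer would, in place of code of your own. Each camera call takes 0.05 s, during which the arm holds its last target.

### The job

Lay out the parts for the compressor rebuild on the blue mat: the larger bearing flat in the ring between the two blocks with the bronze bush standing centred on top of it, and the smaller bearing flat on the middle of the wooden block's top. Stand the piston in the ring behind the V-block and the pipe piece in the ring behind the wooden block (behind means farther from the robot), each centred on its ring and upright. Leave the V-block, the wooden block, the green tin and the tape measure where they are.

Things in the scene. Friction and masses are not known exactly. Their poses are not given: they have to be found in the camera images.
- mat: Blue flat mat, 230 (x) x 360 (y) x 10 mm thick, fixed; origin at the centre of its underside, x away from the robot, y to the robot's left, yaw within 20 degrees of the robot's. Printed on it: three white rings, 84 mm across, each with a small cross at its centre: middle ring at (-55, 0) mm, between the two blocks; far rings at (+55, +115) and (+55, -115) mm, one behind each block.
- v_block: Grey ground-steel V-block, 60 (x) x 50 (y) x 40 mm high, with a V notch in its top; stands loose on the mat's near half at the left or the right, near (-55, +115) or (-55, -115) mm of the mat. Origin at the centre of its underside, z up. 
- wood_block: Brown wooden packing block, 45 (x) x 90 (y) x 38 mm high, flat top; stands loose on the mat's near half on the other side from the V-block. Origin at the centre of its underside, z up. 
- big_bearing: The larger ball bearing, a bright steel ring lying flat, 62 mm outside diameter, 16 mm high; its top takes things set on it, the bore is closed to them. Starts on the bench right of the mat. Origin at the centre of its underside, z up. 
- bush: Bronze bush, a yellow-brown hollow cylinder standing on end, 40 mm diameter, 45 mm high. Starts on the bench right of the mat. Origin at the centre of its underside, z up. 
- small_bearing: The smaller ball bearing, a steel ring with a black band, lying flat, 47 mm outside diameter, 14 mm high. Starts on the bench right of the mat. Origin at the centre of its underside, z up. 
- piston: Grey engine piston standing on its skirt, a solid cylinder with grooves and a closed flat top, 64 mm diameter, 53 mm high. Starts on the bench right of the mat. Origin at the centre of its underside, z up. 
- nipple: Grey steel pipe piece standing on end, open at the top, 34 mm diameter, 70 mm high. Starts on the bench right of the mat. Origin at the centre of its underside, z up. 
- grease_tin: Bystander: round green tin, 70 mm diameter, 64 mm high, behind the work. Beyond it wall shelves hang low over the back of the bench (keep the wrist drawn in when crossing from side to side), and a vice stands between the mat and the parts. Origin at the centre of its underside, z up. 
- tape_measure: Bystander: yellow tape measure, 34 x 78 x 60 mm high, behind the parts. Origin at the centre of its underside, z up. 
Things that resemble listed ones, but are neither listed nor needed, are in the scene too. What is shaped like the nipple but purple is not meant.

How it is judged:
At the end, for the whole second after the job is handed in: Larger bearing, piston and pipe piece on the mat within 15 mm (each mat axis) of their rings' centres; bush on the larger bearing within 10 mm; smaller bearing on the wooden block within 12 mm; all upright, at rest; blocks, tin, tape measure within 20 mm of their starts (x of big_bearing in the frame of mat between -0.07 and -0.04 m and y of big_bearing in the frame of mat between -0.015 and 0.015 m and z of big_bearing in the frame of mat between 0.006 and 0.014 m and z of piston in the frame of mat between 0.006 and 0.014 m and z of nipple in the frame of mat between 0.006 and 0.014 m and horizontal distance between bush and big_bearing below 0.01 m and z of bush in the frame of big_bearing between 0.012 and 0.02 m and horizontal distance between small_bearing and wood_block below 0.012 m and z of small_bearing in the frame of wood_block between 0.034 and 0.042 m and ((y of v_block in the frame of mat above 0 m and x of piston in the frame of mat between 0.04 and 0.07 m and y of piston in the frame of mat between 0.1 and 0.13 m and x of nipple in the frame of mat between 0.04 and 0.07 m and y of nipple in the frame of mat between -0.13 and -0.1 m) or (y of v_block in the frame of mat below 0 m and x of piston in the frame of mat between 0.04 and 0.07 m and y of piston in the frame of mat between -0.13 and -0.1 m and x of nipple in the frame of mat between 0.04 and 0.07 m and y of nipple in the frame of mat between 0.1 and 0.13 m)) and angle between each of big_bearing, bush, small_bearing, piston, nipple's own z axis and vertical below 0.1 rad and linear speed of each of big_bearing, bush, small_bearing, piston, nipple below 0.02 m/s and angular speed of each of big_bearing, bush, small_bearing, piston, nipple below 0.2 rad/s and distance of each of v_block, wood_block, grease_tin, tape_measure from where it was at the start of the episode below 0.02 m); the robot touches nothing.
It fails at once if the V-block is shifted more than 20 mm (distance of v_block from where it was at the start of the episode above 0.02 m).
It fails at once if the wooden block is shifted more than 20 mm (distance of wood_block from where it was at the start of the episode above 0.02 m).
It fails at once if the grease tin is shifted more than 20 mm (distance of grease_tin from where it was at the start of the episode above 0.02 m).
It fails at once if the tape measure is shifted more than 20 mm (distance of tape_measure from where it was at the start of the episode above 0.02 m).
It also fails if it takes over 131 s, if anything falls off the work surface, if the arm or the gripper's body presses on something with over 40 N, if the wrist force passes 120 N, or if a joint passes its speed limit or range.

## Working session

There is one attempt and no reset: what is moved stays moved. The work goes in short steps, Python scripts to look and compute and a tool call to move; the robot and the scene stay as the last step left them, time stands still between calls to the robot, and variables do not carry over. Pictures are saved under pics/ and viewed, and the job is handed in when it is done.

Besides the shell and the picture viewer there is one more tool, called after ">>>" as name(argument=value, ...), one argument or row to a line, values as JSON. apply_moves: Moves the arm, as the interface text tells. Its arguments: {"type":"object","properties":{"commands":{"type":"array","items":{"type":"object","properties":{"jaw":{"type":"number"},"xyz":{"type":"array","items":{"type":"number"}},"rot":{"type":"array","items":{"type":"number"}}}}}},"required":["commands"]}

```bash
ls; mkdir -p pics; cat > h.py <<'E'
import numpy as np, cv2
from cell import robot
def snap(n,f):
    im=robot.capture(n); cv2.imwrite('pics/'+f,im); return im
E
python3 - <<'E'
from h import *
s=robot.observe();print(s)
for n in ['side','top','wrist']:
    c=robot.get_calibration(n);print(n,c)
    snap(n,n+'0.png')
E
```

```text
pics
{'clock': 0.0, 'qpos': array([-1.18346346,  0.61591607, -0.01264496,  1.42489278,  0.00807736,
        1.10343754, -0.04043733]), 'dq': array([-0.00074182,  0.00038835, -0.001332  ,  0.00066453,  0.00032352,
        0.00056385, -0.00181548]), 'tau': array([-6.83733342e-04, -4.58931649e+01,  2.08731475e-01, -1.65745211e+01,
       -6.11560559e-02,  2.04951921e-02,  2.31671929e-04]), 'eef_pos': array([0.26100004, 0.59434397, 0.19188528]), 'tcp_rot': array([ 0.69183754,  0.1443541 ,  0.69221449, -0.1461568 ]), 'wrist_force': array([-0.24567123,  0.06963343,  0.02067898]), 'ft_torque': array([-0.01238291, -0.01251588,  0.00772088]), 'width': 0.09281345984372927}
side {'camera_matrix': array([[606.40641801,   0.        , 324.67317905],
       [  0.        , 606.40641801, 239.80900802],
       [  0.        ,   0.        ,   1.        ]]), 'T': array([[ 0.83360366,  0.22011338, -0.50661133, -0.10505815],
       [-0.55223816,  0.35161324, -0.7559108 , -1.04975765],
       [ 0.01174517,  0.90990012,  0.41466109,  0.58104828],
       [ 0.        ,  0.        ,  0.        ,  1.        ]])}
[... 158 characters left out ...]
 ,   1.        ]]), 'T': array([[ 0.02887122,  0.99026966, -0.13613395,  0.40464351],
       [-0.99958125,  0.02886669, -0.00200773, -0.02415353],
       [ 0.00194154,  0.13613491,  0.99068841,  1.2376748 ],
       [ 0.        ,  0.        ,  0.        ,  1.        ]])}
wrist {'camera_matrix': array([[398.7119664 ,   0.        , 318.03739328],
       [  0.        , 398.7119664 , 240.14405512],
       [  0.        ,   0.        ,   1.        ]]), 'T': array([[ 0.40173572, -0.88387108, -0.2395419 ,  0.19418271],
       [ 0.91575117,  0.38692789,  0.10810461,  0.6243995 ],
       [-0.0028651 , -0.26279026,  0.96484873,  0.38293821],
       [ 0.        ,  0.        ,  0.        ,  1.        ]])}
```

View pics/top0.png

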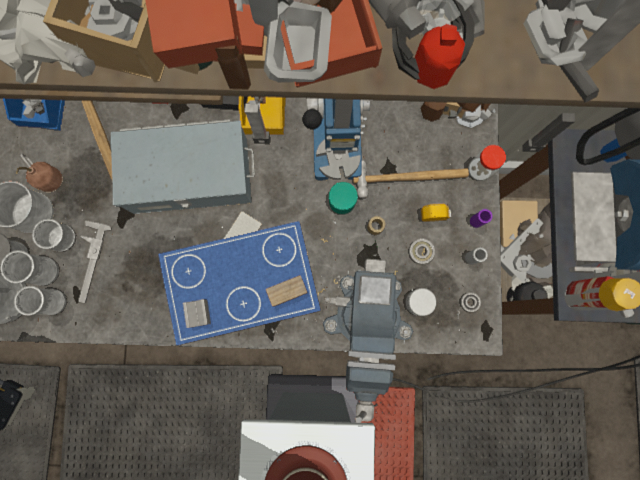

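View pics/side0.png

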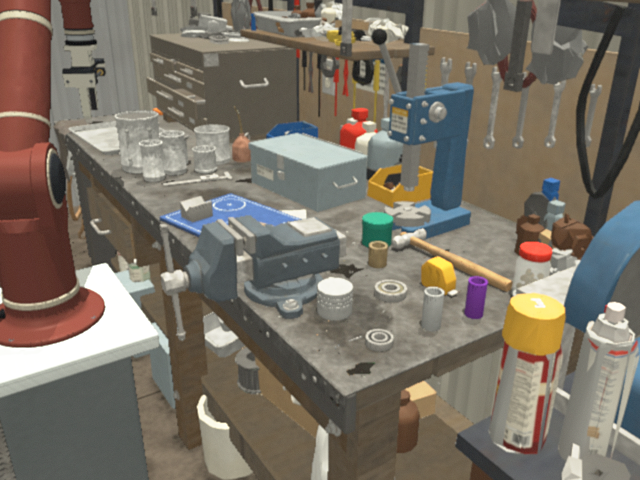

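View pics/wrist0.png

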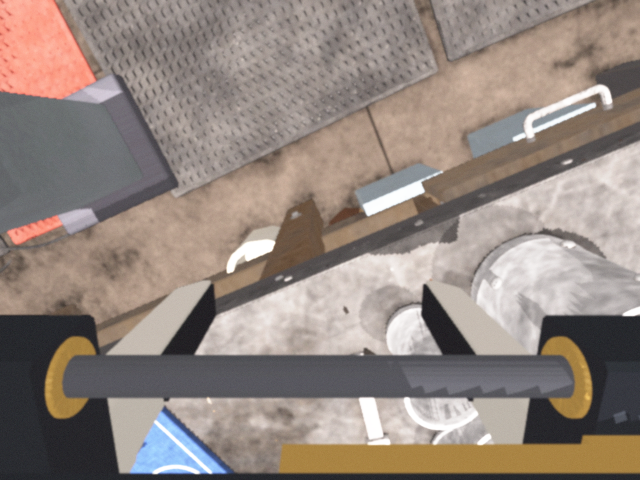

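The V-block is on the left (about px 195,314 in top) and the wood block on the right (287,291). The parts are right of the vice: bush (376,225), big bearing (422,251), piston (421,303), small bearing (471,303), nipple (477,256). The purple decoy is at (482,217). Next I'll zoom in to measure.

```bash
python3 - <<'E'
import cv2
t=cv2.imread('pics/top0.png'); s=cv2.imread('pics/side0.png')
cv2.imwrite('pics/ta.png',cv2.resize(t[195:345,340:520],None,fx=4.4,fy=4,interpolation=cv2.INTER_CUBIC)[:, :])
cv2.imwrite('pics/ta.png',cv2.resize(t[190:340,320:520],None,fx=4,fy=4,interpolation=cv2.INTER_CUBIC))
cv2.imwrite('pics/tb.png',cv2.resize(t[210:350,150:350],None,fx=4,fy=4,interpolation=cv2.INTER_CUBIC))
cv2.imwrite('pics/sa.png',cv2.resize(s[210:360,300:500],None,fx=4,fy=4,interpolation=cv2.INTER_CUBIC))
E
```

```text
(no output)
```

View pics/ta.png

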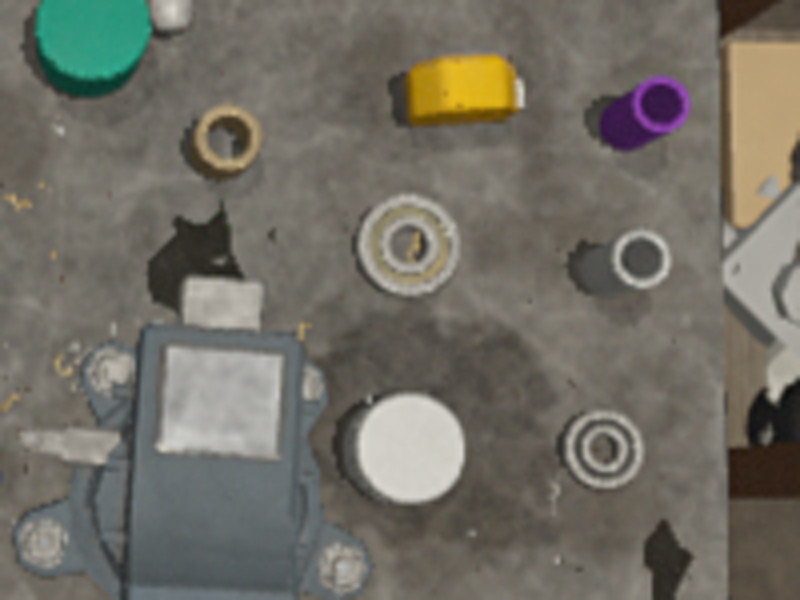

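View pics/tb.png

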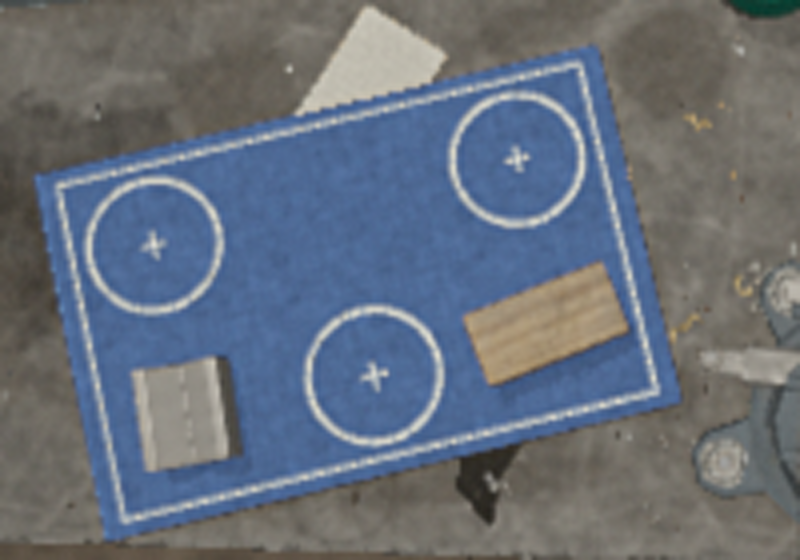

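View pics/sa.png

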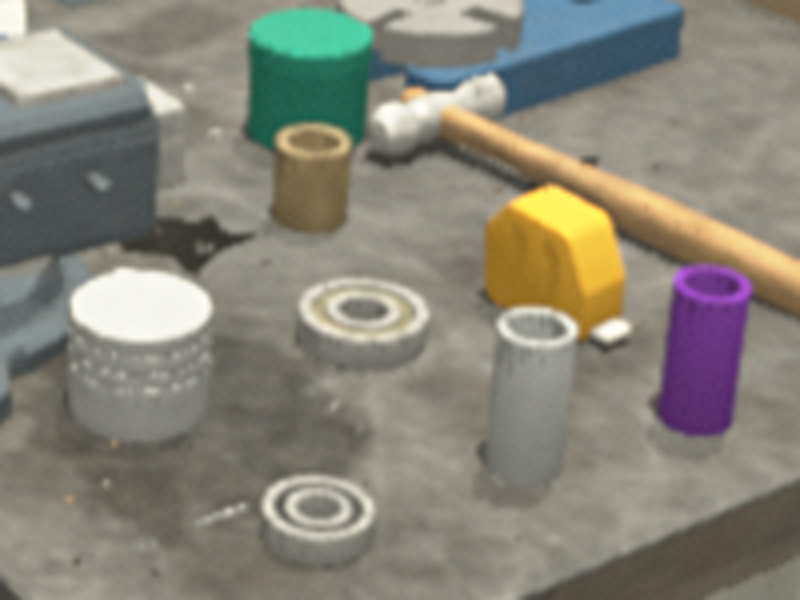

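```bash
cat >> h.py <<'E'
def P(n,cal=None):
    c=cal or robot.get_calibration(n); T=c['T']; R=T[:3,:3]@np.diag([1,-1,-1.]); 
    return c['camera_matrix'], R, T[:3,3]
def ray(n,px,cal=None):
    K,R,t=P(n,cal); d=R@np.linalg.solve(K,[px[0],px[1],1.]); return t,d
def onz(n,px,z,cal=None):
    t,d=ray(n,px,cal); return t+d*(z-t[2])/d[2]
def tri(rays):
    A=np.zeros((3,3));b=np.zeros(3)
    for t,d in rays:
        d=d/np.linalg.norm(d);M=np.eye(3)-np.outer(d,d);A+=M;b+=M@t
    p=np.linalg.solve(A,b); return p,[np.linalg.norm(np.cross(p-t,d/np.linalg.norm(d))) for t,d in rays]
def proj(n,p,cal=None):
    K,R,t=P(n,cal); q=K@(R.T@(np.array(p)-t)); return q[:2]/q[2]
def mat():
    return 
E
python3 - <<'E'
from h import *
np.set_printoptions(precision=4,suppress=True)
f=lambda c,o:(np.array(c)+.5)/4-.5+np.array(o)
D=dict(bush=((228,139),(312,142),45),big=((408,245),(364,310),16),piston=((410,448),(141,306),53),small=((603,449),(318,508),14),nipple=((641,259),(536,328),70))
for k,(a,b,h) in D.items():
    pa=f(a,(320,190));pb=f(b,(300,210))
    p,r=tri([ray('top',pa),ray('side',pb)]);print(k,p,h,np.round(r,4),'top@h',onz('top',pa,h/1e3),'side@h',onz('side',pb,h/1e3), 'R',np.hypot(*p[:2]))
C=[onz('top',f(c,(150,210)),.01) for c in [(154,245),(517,159),(374,376)]]
print(np.array(C)); d=C[0]-C[1]; print('dist',np.linalg.norm(d),'yaw',np.degrees(np.arctan2(-d[0],d[1])), 'mid-to', C[2]-(C[0]+C[1])/2)
W=np.array([onz('top',f(c,(150,210)),.048) for c in [(464,318),(603,262),(629,328),(490,386)]]);print('wood',W.mean(0),np.linalg.norm(W[0]-W[1]),np.linalg.norm(W[1]-W[2]),W)
for c in [(185,345),(282,350),(160,455),(282,458),(300,335),(265,280)]: print('vice at .1/.15',onz('top',f(c,(320,190)),.1),onz('top',f(c,(320,190)),.15))
E
```

```text
bush [ 0.6293 -0.1528  0.0444] 45 [0.0007 0.0007] top@h [ 0.6286 -0.1523  0.045 ] side@h [ 0.6292 -0.1539  0.045 ] R 0.6475499059103844
big [ 0.5716 -0.2686  0.0151] 16 [0.001 0.001] top@h [ 0.5706 -0.2678  0.016 ] side@h [ 0.5716 -0.27    0.016 ] R 0.6315523571616384
piston [ 0.4451 -0.2625  0.0519] 53 [0.0008 0.0008] top@h [ 0.4444 -0.2618  0.053 ] side@h [ 0.4447 -0.2644  0.053 ] R 0.5167025208107995
small [ 0.4493 -0.3886  0.013 ] 14 [0.0009 0.0009] top@h [ 0.4485 -0.3877  0.014 ] side@h [ 0.4493 -0.3901  0.014 ] R 0.5940227359444317
nipple [ 0.5596 -0.3956  0.0693] 70 [0.0007 0.0007] top@h [ 0.5589 -0.3949  0.07  ] side@h [ 0.5595 -0.3966  0.07  ] R 0.6852923228604125
[[0.5047 0.3084 0.01  ]
 [0.5649 0.0863 0.01  ]
 [0.4282 0.1684 0.01  ]]
dist 0.23014007413781243 yaw 15.149110643407784 mid-to [-0.1066 -0.0289  0.    ]
wood [0.4616 0.0612 0.048 ] 0.08920887890751768 0.042431185698983805 [[0.4634 0.1106 0.048 ]
 [0.4992 0.0289 0.048 ]
 [0.4603 0.012  0.048 ]
 [0.4236 0.0933 0.048 ]]
vice at .1/.15 [ 0.4977 -0.1235  0.1   ] [ 0.4936 -0.1191  0.15  ]
vice at .1/.15 [ 0.4965 -0.179   0.1   ] [ 0.4924 -0.1722  0.15  ]
vice at .1/.15 [ 0.4347 -0.1103  0.1   ] [ 0.4334 -0.1065  0.15  ]
vice at .1/.15 [ 0.435  -0.1797  0.1   ] [ 0.4337 -0.1728  0.15  ]
vice at .1/.15 [ 0.5054 -0.1893  0.1   ] [ 0.5009 -0.182   0.15  ]
vice at .1/.15 [ 0.5365 -0.1688  0.1   ] [ 0.5307 -0.1625  0.15  ]
```

```bash
python3 - <<'E'
from h import *
s=cv2.imread('pics/side0.png')
cv2.imwrite('pics/sb.png',cv2.resize(s[190:320,160:350],None,fx=4,fy=4,interpolation=cv2.INTER_CUBIC))
cv2.imwrite('pics/sc.png',cv2.resize(s[80:240,230:430],None,fx=4,fy=4,interpolation=cv2.INTER_CUBIC)[:600])
E
```

```text
(no output)
```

View pics/sb.png

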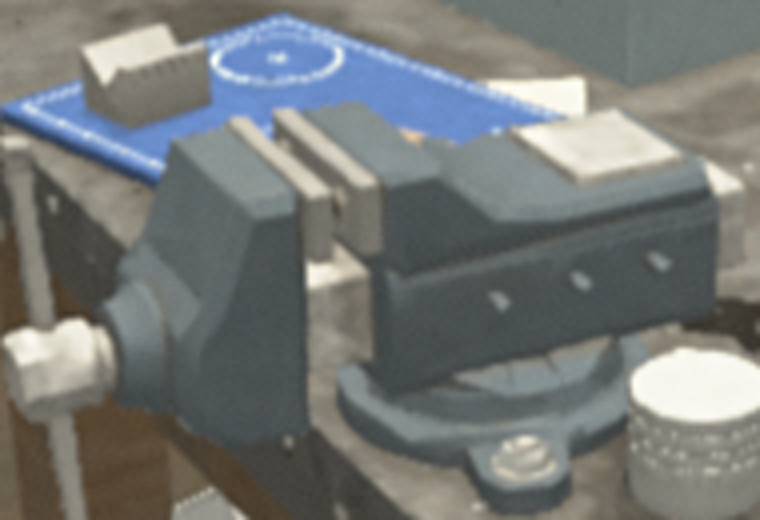

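```bash
python3 - <<'E'
from h import *
np.set_printoptions(precision=3,suppress=True)
f=lambda c,o:(np.array(c)+.5)/4-.5+np.array(o)
for a,b in [((282,458),(585,183)),((282,350),(690,155)),((265,280),(743,180))]:
    print(tri([ray('top',f(a,(320,190))),ray('side',f(b,(160,190)))]))
t=cv2.imread('pics/top0.png')
cv2.imwrite('pics/tc.png',cv2.resize(t[250:410,310:430],None,fx=5,fy=3.7,interpolation=cv2.INTER_CUBIC))
print('toolbox',tri([ray('top',(248,199)),ray('side',(319,184))]), onz('top',(113,210),.1))
print('tin',onz('top',(343,197),.064))
E
```

```text
(array([ 0.436, -0.177,  0.122]), [np.float64(0.0014973539863159442), np.float64(0.0014973539863158782)])
(array([ 0.496, -0.177,  0.122]), [np.float64(0.0010675263686695806), np.float64(0.0010675263686697536)])
(array([ 0.536, -0.169,  0.097]), [np.float64(0.0012427994040175305), np.float64(0.0012427994040174666)])
toolbox (array([0.679, 0.156, 0.078]), [np.float64(0.004454753893594367), np.float64(0.004454753893594445)]) [0.634 0.468 0.1  ]
tin [ 0.69  -0.068  0.064]
```

View pics/tc.png

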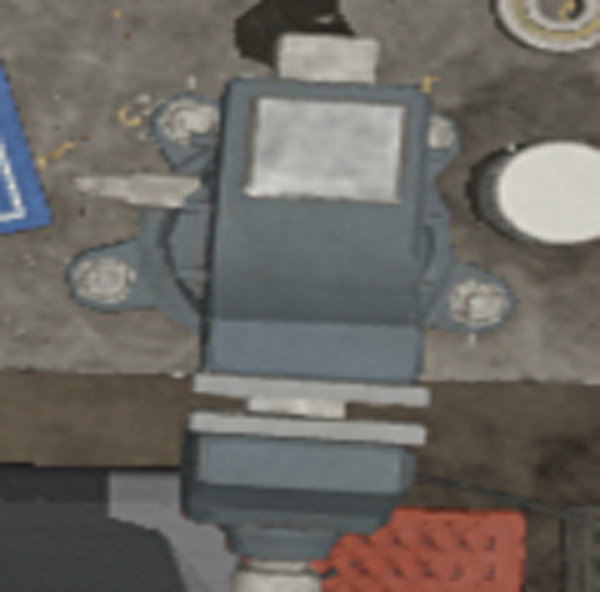

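>>> apply_moves(
  commands=[
    {"jaw": 100,"xyz": [30,-35,20],"rot": [0,0,-0.166]},
    {"jaw": 100,"xyz": [35,-42,10],"rot": [0,0,-0.166]},
    {"jaw": 100,"xyz": [35,-44,10],"rot": [0,0,-0.166]},
    {"jaw": 100,"xyz": [35,-44,10],"rot": [0,0,-0.166]},
    {"jaw": 100,"xyz": [35,-44,10],"rot": [0,0,-0.166]},
    {"jaw": 100,"xyz": [35,-44,5],"rot": [0,0,-0.166]},
    {"jaw": 100,"xyz": [35,-44,5],"rot": [0,0,-0.166]},
    {"jaw": 100,"xyz": [0,-55,0],"rot": [0,0,0]},
    {"jaw": 100,"xyz": [0,-55,0],"rot": [0,0,0]},
  ],
)

```text
clock: 1.27
eef_pos: [0.5022, 0.178, 0.2601]
tcp_rot: [-0.49, -0.508, -0.494, 0.508]
wrist_force: [1.0, 0.3, -0.6]
width: 0.0931
```

>>> apply_moves(
  commands=[
    {"jaw": 100,"xyz": [0,-50,0],"rot": [0,0,0]},
    {"jaw": 100,"xyz": [0,-55,0],"rot": [0,0,0]},
    {"jaw": 100,"xyz": [0,-55,0],"rot": [0,0,0]},
    {"jaw": 100,"xyz": [0,-55,0],"rot": [0,0,0]},
    {"jaw": 100,"xyz": [0,-55,0],"rot": [0,0,0]},
    {"jaw": 100,"xyz": [15,-55,0],"rot": [0,0,0]},
    {"jaw": 100,"xyz": [25,-55,0],"rot": [0,0,0]},
    {"jaw": 100,"xyz": [25,-55,0],"rot": [0,0,0]},
    {"jaw": 100,"xyz": [5,-10,0],"rot": [0,0,0.03]},
    {"jaw": 100,"xyz": [0,0,0],"rot": [0,0,0]},
  ],
)

```text
clock: 2.52
eef_pos: [0.5692, -0.2856, 0.2574]
tcp_rot: [-0.495, -0.501, -0.502, 0.503]
wrist_force: [-0.3, 1.2, 0.1]
width: 0.0929
```

```bash
python3 - <<'E'
from h import *
s=robot.observe();print(s['eef_pos'],s['qpos'])
c=robot.get_calibration('wrist'); snap('wrist','w1.png')
for k,p in dict(big=(.571,-.2685,.016),piston=(.4445,-.263,.053),small=(.449,-.388,.014),nipple=(.559,-.395,.07)).items(): print(k,proj('wrist',p,c))
E
```

```text
[ 0.56921488 -0.28556906  0.2573918 ] [ 0.18597833  0.57992884  0.44055369  1.36351786 -0.24642611  1.26257131
  0.63290415]
big [322.14820901 185.81652633]
piston [194.88230547 185.76386404]
small [218.30270902 288.44765349]
nipple [311.07991444 314.83056682]
```

View pics/w1.png

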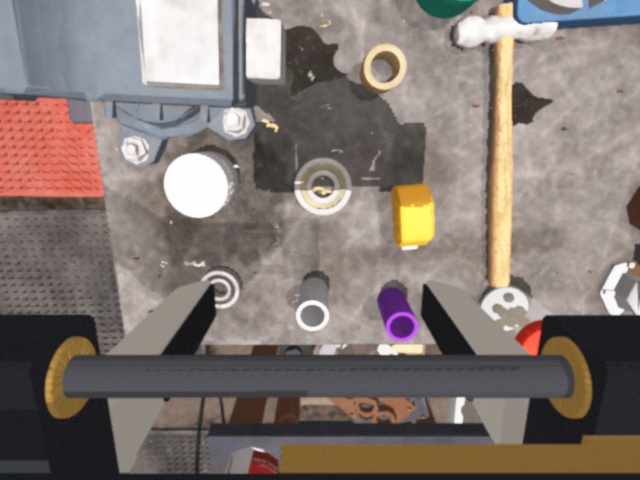

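>>> apply_moves(
  commands=[
    {"jaw": 82,"xyz": [2,17,-40],"rot": [0,0,0]},
    {"jaw": 82,"xyz": [0,0,-60],"rot": [0,0,0]},
    {"jaw": 82,"xyz": [0,0,-60],"rot": [0,0,0]},
    {"jaw": 82,"xyz": [0,0,-50],"rot": [0,0,0]},
    {"jaw": 82,"xyz": [0,0,-20],"rot": [0,0,0]},
    {"jaw": 82,"xyz": [0,0,0],"rot": [0,0,0]},
  ],
)

```text
clock: 3.32
eef_pos: [0.5718, -0.2567, 0.0245]
tcp_rot: [0.498, 0.501, 0.503, -0.498]
wrist_force: [0.1, -0.0, 0.4]
width: 0.0763
```

>>> apply_moves(
  commands=[
    {"jaw": 82,"xyz": [-1,-12,0],"rot": [0,0,0]},
    {"jaw": 82,"xyz": [0,0,-10],"rot": [0,0,0]},
    {"jaw": 82,"xyz": [0,0,0],"rot": [0,0,0]},
  ],
)

```text
clock: 3.7
eef_pos: [0.5729, -0.2696, 0.0177]
tcp_rot: [0.5, 0.501, 0.502, -0.497]
wrist_force: [-0.1, 0.1, -0.4]
width: 0.0762
```

>>> apply_moves(
  commands=[
    {"jaw": 82,"xyz": [-1.5,1,-12],"rot": [0,0,0]},
    {"jaw": 82,"xyz": [0,0,0],"rot": [0,0,0]},
  ],
)

```text
clock: 3.95
eef_pos: [0.5716, -0.2688, 0.0056]
tcp_rot: [0.5, 0.501, 0.501, -0.497]
wrist_force: [-0.9, -0.5, 0.3]
width: 0.0763
```

```bash
python3 - <<'E'
from h import *
s=robot.observe();print(s['eef_pos'],s['qpos'])
snap('wrist','w2.png')
E
```

```text
[ 0.57162823 -0.26876514  0.00563033] [ 0.22063251  0.82567111  0.32340004  1.66076361 -0.37324773  0.71638356
  0.73433659]
```

View pics/w2.png

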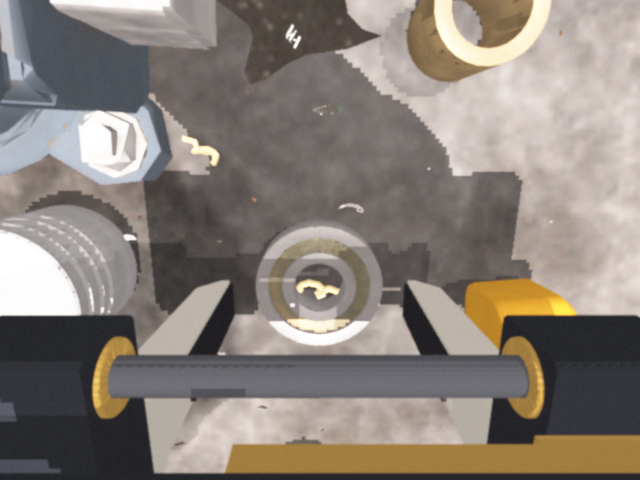

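Bearing centre is at about (320,284), level with the fingertips. Closing on it.

>>> apply_moves(
  commands=[
    {"jaw": 50,"xyz": [0,0,-2],"rot": [0,0,0]},
    {"jaw": 50,"xyz": [0,0,0],"rot": [0,0,0]},
    {"jaw": 50,"xyz": [0,0,0],"rot": [0,0,0]},
  ],
)

```text
clock: 4.38
eef_pos: [0.5727, -0.2695, 0.0046]
tcp_rot: [0.501, 0.501, 0.5, -0.497]
wrist_force: [0.8, -0.7, -0.2]
width: 0.051
```

```bash
python3 - <<'E'
from h import *
s=robot.observe();print(s['eef_pos'],s['width'])
snap('wrist','w3.png')
E
```

```text
[ 0.57274299 -0.26946209  0.00455788] 0.05098320853714882
```

View pics/w3.png

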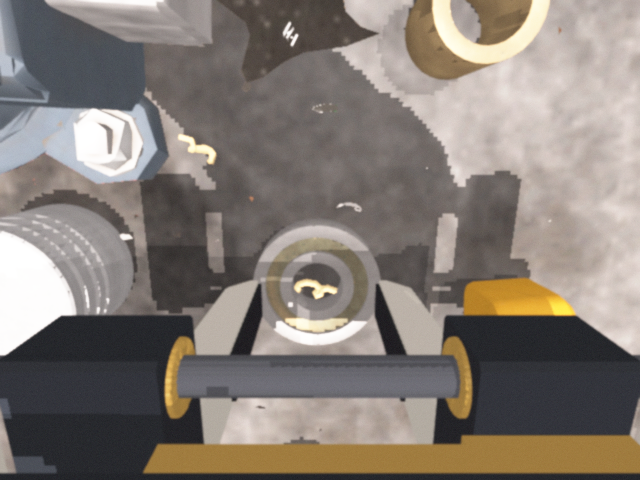

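>>> apply_moves(
  commands=[
    {"jaw": 40,"xyz": [0,0,0],"rot": [0,0,0]},
    {"jaw": 40,"xyz": [0,0,0],"rot": [0,0,0]},
  ],
)

```text
clock: 4.68
eef_pos: [0.5729, -0.2695, 0.0047]
tcp_rot: [0.501, 0.502, 0.5, -0.497]
wrist_force: [-0.0, -0.2, -0.7]
width: 0.0377
```

```bash
python3 - <<'E'
from h import *
s=robot.observe();print(s['eef_pos'],s['width'])
a=snap('wrist','w4.png');b=snap('side','s4.png')
cv2.imwrite('pics/s4c.png',cv2.resize(b[180:360,300:500],None,fx=3.3,fy=3.3))
E
```

```text
[ 0.57286614 -0.26949541  0.00471997] 0.03765329425413395
```

View pics/w4.png

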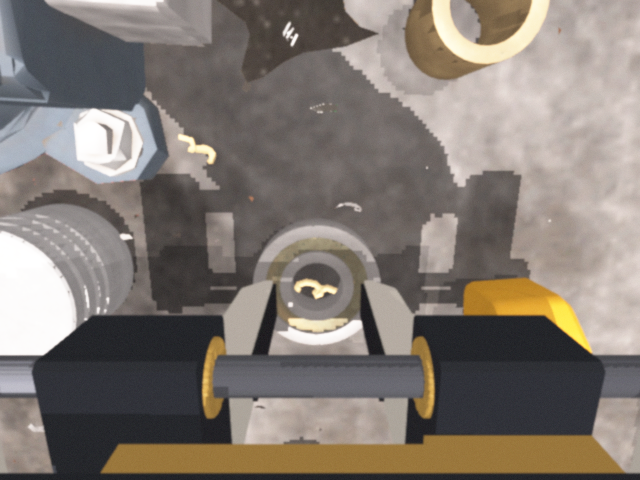

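View pics/s4c.png

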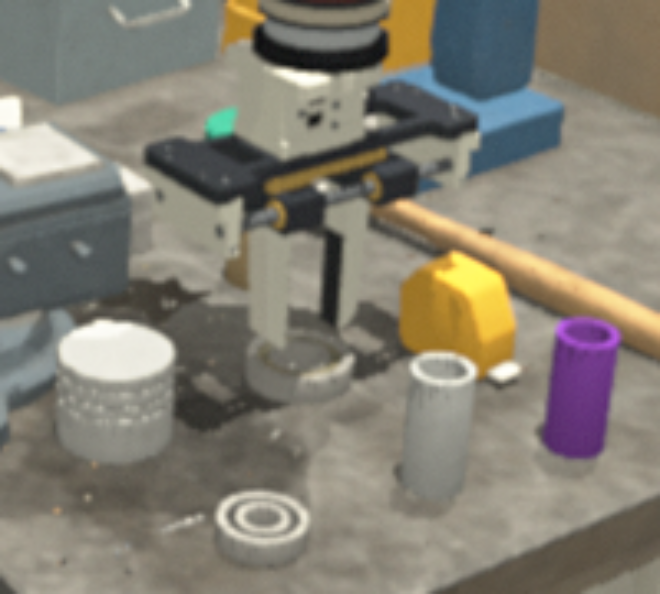

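```bash
python3 - <<'E'
from h import *
f=lambda p:(np.array(p)-[300,180])*3.3
for z in (.0047,.016,.024,.03):
  print(z,[f(proj('side',(.5728+d,-.2695,z))).round() for d in (-.019,0,.019)],[proj('wrist',(.5728+d,-.2695,z)).round() for d in (-.019,.019)])
s=robot.observe();print(s['tau'],s['wrist_force'],s['ft_torque'])
b=cv2.imread('pics/s4.png');cv2.imwrite('pics/s4d.png',cv2.resize(b[250:315,350:430],None,fx=9,fy=9,interpolation=cv2.INTER_CUBIC))
E
```

```text
0.0047 [array([273., 378.]), array([299., 370.]), array([324., 361.])] [array([281., 280.]), array([356., 280.])]
0.016 [array([274., 361.]), array([300., 353.]), array([325., 344.])] [array([279., 288.]), array([358., 288.])]
0.024 [array([275., 349.]), array([301., 341.]), array([326., 332.])] [array([278., 295.]), array([360., 295.])]
0.03 [array([276., 340.]), array([301., 331.]), array([327., 323.])] [array([277., 300.]), array([361., 300.])]
[-2.15203072e-03 -4.78639090e+01  4.73432243e+00 -1.13465202e+01
 -3.70086485e-02  6.03965647e-02 -5.13569248e-04] [ 0.06476149 -0.00316004  0.83057035] [-0.00308738  0.09691379 -0.00973689]
```

View pics/s4d.png

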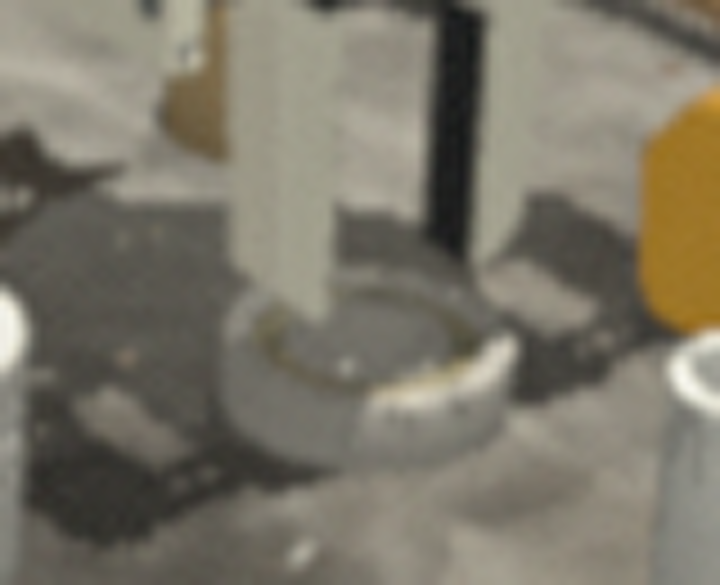

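>>> apply_moves(
  commands=[
    {"jaw": 82,"xyz": [0,0,0],"rot": [0,0,0]},
    {"jaw": 82,"xyz": [0,0,0],"rot": [0,0,0]},
    {"jaw": 82,"xyz": [0,0,0],"rot": [0,0,0]},
    {"jaw": 82,"xyz": [0,0,0],"rot": [0,0,0]},
    {"jaw": 82,"xyz": [-1,0.5,-3],"rot": [0,0,0]},
    {"jaw": 82,"xyz": [0,0,-3],"rot": [0,0,0]},
  ],
)

```text
clock: 5.52
eef_pos: [0.5719, -0.269, -0.0015]
tcp_rot: [0.501, 0.502, 0.5, -0.497]
wrist_force: [-1.0, -1.0, -0.7]
width: 0.0759
```

>>> apply_moves(
  commands=[
    {"jaw": 82,"xyz": [0,0,-4],"rot": [0,0,0]},
    {"jaw": 82,"xyz": [0,0,-2],"rot": [0,0,0]},
  ],
)

```text
clock: 5.78
eef_pos: [0.5716, -0.2689, -0.0082]
tcp_rot: [0.501, 0.501, 0.5, -0.497]
wrist_force: [-0.2, -0.1, -0.1]
width: 0.0762
```

```bash
python3 - <<'E'
from h import *
s=robot.observe();print(s['eef_pos'],s['width'],s['wrist_force'])
b=snap('side','s5.png')
cv2.imwrite('pics/s5d.png',cv2.resize(b[230:315,340:440],None,fx=8,fy=7,interpolation=cv2.INTER_CUBIC))
E
```

```text
[ 0.57163212 -0.26886056 -0.00822108] 0.0761886789004771 [-0.21619007 -0.12673001 -0.1440259 ]
```

View pics/s5d.png

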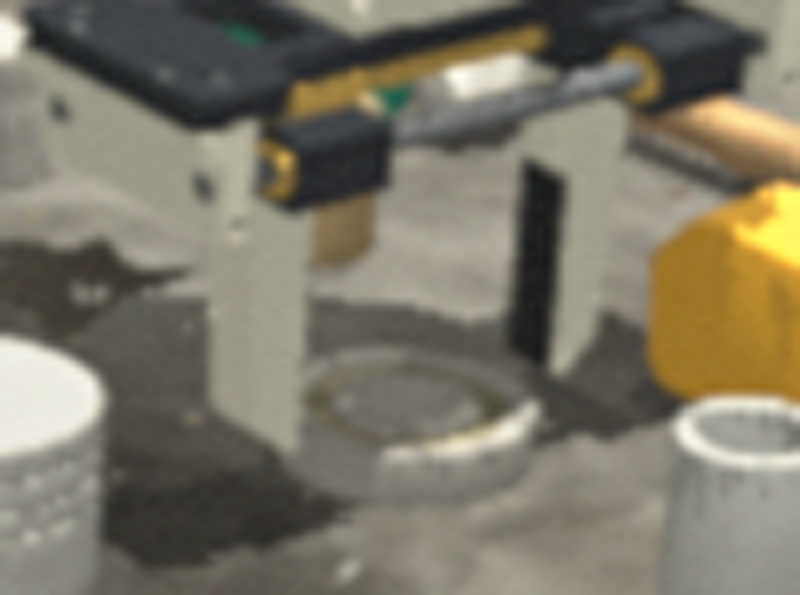

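```bash
python3 - <<'E'
from h import *
for z in (-.008,0,.005,.01,.015): print(z,proj('side',(.5336,-.2764,z)),proj('side',(.6096,-.2764,z)),)
E
```

```text
-0.008 [376.44820939 304.783271  ] [407.0341287  294.16439189]
0 [376.64726578 301.12937436] [407.3121676 290.599296 ]
0.005 [376.77226071 298.8349563 ] [407.48673208 288.36097935]
0.01 [376.89770834 296.53222853] [407.66190821 286.11481991]
0.015 [377.02361113 294.22114582] [407.83769922 283.86077639]
```

>>> apply_moves(
  commands=[
    {"jaw": 82,"xyz": [0,0,-4],"rot": [0,0,0]},
    {"jaw": 82,"xyz": [0,0,-2],"rot": [0,0,0]},
    {"jaw": 82,"xyz": [0,0,0],"rot": [0,0,0]},
  ],
)

```text
clock: 6.2
eef_pos: [0.5715, -0.2688, -0.015]
tcp_rot: [0.501, 0.501, 0.501, -0.497]
wrist_force: [-0.5, -0.3, 0.5]
width: 0.0766
```

>>> apply_moves(
  commands=[
    {"jaw": 40,"xyz": [0,0,0],"rot": [0,0,0]},
    {"jaw": 40,"xyz": [0,0,0],"rot": [0,0,0]},
    {"jaw": 40,"xyz": [0,0,0],"rot": [0,0,0]},
    {"jaw": 40,"xyz": [0,0,0],"rot": [0,0,0]},
  ],
)

```text
clock: 6.7
eef_pos: [0.5718, -0.2689, -0.0148]
tcp_rot: [0.501, 0.501, 0.5, -0.497]
wrist_force: [0.5, -0.2, 0.5]
width: 0.0602
```

>>> apply_moves(
  commands=[
    {"jaw": 40,"xyz": [0,0,30],"rot": [0,0,0]},
    {"jaw": 40,"xyz": [0,0,50],"rot": [0,0,0]},
    {"jaw": 40,"xyz": [0,0,60],"rot": [0,0,0]},
    {"jaw": 40,"xyz": [0,0,60],"rot": [0,0,0]},
    {"jaw": 40,"xyz": [0,20,30],"rot": [0,0,0]},
    {"jaw": 40,"xyz": [-10,50,0],"rot": [0,0,0]},
    {"jaw": 40,"xyz": [-20,55,0],"rot": [0,0,0]},
    {"jaw": 40,"xyz": [-20,55,0],"rot": [0,0,0]},
    {"jaw": 40,"xyz": [-20,55,0],"rot": [0,0,0]},
    {"jaw": 40,"xyz": [-20,55,0],"rot": [0,0,0]},
  ],
)

```text
clock: 7.95
eef_pos: [0.4715, 0.0265, 0.2168]
tcp_rot: [0.495, 0.502, 0.501, -0.502]
wrist_force: [1.3, 0.8, -2.3]
width: 0.0599
```

>>> apply_moves(
  commands=[
    {"jaw": 40,"xyz": [-15,50,0],"rot": [0,0,0]},
    {"jaw": 40,"xyz": [-15,50,0],"rot": [0,0,0]},
    {"jaw": 40,"xyz": [-8,25,0],"rot": [0,0,0]},
    {"jaw": 40,"xyz": [0,0,-30],"rot": [0,0,0]},
    {"jaw": 40,"xyz": [0,0,-60],"rot": [0,0,0]},
    {"jaw": 40,"xyz": [0,0,-50],"rot": [0,0,0]},
    {"jaw": 40,"xyz": [0,0,-20],"rot": [0,0,0]},
    {"jaw": 40,"xyz": [0,0,0],"rot": [0,0,0]},
  ],
)

```text
clock: 8.95
eef_pos: [0.4253, 0.1623, 0.0516]
tcp_rot: [0.497, 0.499, 0.506, -0.498]
wrist_force: [0.9, 0.1, -1.8]
width: 0.0602
```

>>> apply_moves(
  commands=[
    {"jaw": 40,"xyz": [3,6,-25],"rot": [0,0,0]},
    {"jaw": 40,"xyz": [0,0,-15],"rot": [0,0,0]},
    {"jaw": 40,"xyz": [0,0,0],"rot": [0,0,0]},
  ],
)

```text
clock: 9.32
eef_pos: [0.431, 0.1691, 0.0135]
tcp_rot: [0.497, 0.501, 0.505, -0.496]
wrist_force: [0.6, -0.1, -1.5]
width: 0.0603
```

```bash
cat >> h.py <<'E'
def tilt():
    from scipy.spatial.transform import Rotation as R
    s=robot.observe(); q=s['tcp_rot']; r=R.from_quat([q[1],q[2],q[3],q[0]]); x=r.apply([1,0,0]); y=r.apply([0,1,0])
    fix=np.cross(x,[0,0,-1]); print('eef',s['eef_pos'].round(4),'tiltfix',fix.round(4),'jaw yaw(deg of y axis)',np.degrees(np.arctan2(y[1],y[0])).round(1),'q',s['qpos'].round(2),'w',round(s['width'],4),'F',s['wrist_force'].round(1))
E
python3 - <<'E'
from h import *
tilt()
b=snap('wrist','w6.png')
E
```

```text
eef [0.431  0.1691 0.0135] tiltfix [-0.0123 -0.0037 -0.    ] jaw yaw(deg of y axis) 0.3 q [-0.56  0.63  0.22  2.13 -0.37  0.41 -0.04] w 0.0603 F [ 0.6 -0.1 -1.5]
```

View pics/w6.png

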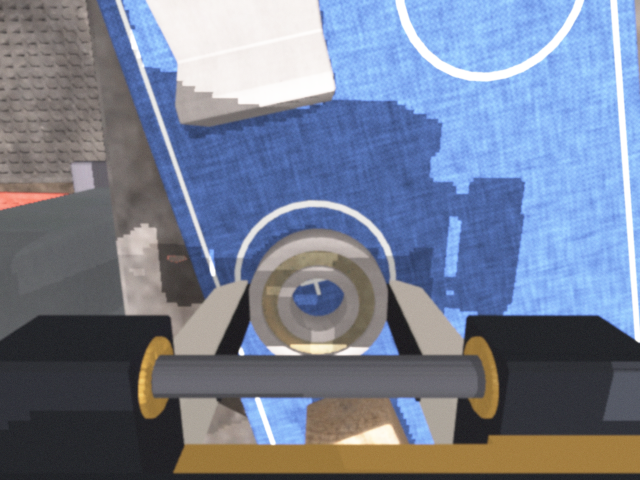

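>>> apply_moves(
  commands=[
    {"jaw": 40,"xyz": [-3,-1,-8],"rot": [-0.012,-0.004,0]},
    {"jaw": 40,"xyz": [0,0,-5],"rot": [0,0,0]},
    {"jaw": 40,"xyz": [0,0,-2],"rot": [0,0,0]},
  ],
)

```text
clock: 9.75
eef_pos: [0.4298, 0.1691, 0.0004]
tcp_rot: [0.503, 0.501, 0.5, -0.496]
wrist_force: [-0.1, -0.4, -2.4]
width: 0.0601
```

>>> apply_moves(
  commands=[
    {"jaw": 40,"xyz": [-1.5,-1,-4],"rot": [0,0,0]},
    {"jaw": 40,"xyz": [0,0,-1],"rot": [0,0,0]},
  ],
)

```text
clock: 10.0
eef_pos: [0.4282, 0.168, -0.0049]
tcp_rot: [0.503, 0.501, 0.5, -0.496]
wrist_force: [-0.1, -0.1, -2.0]
width: 0.0606
```

>>> apply_moves(
  commands=[
    {"jaw": 80,"xyz": [0,0,0],"rot": [0,0,0]},
    {"jaw": 80,"xyz": [0,0,0],"rot": [0,0,0]},
    {"jaw": 80,"xyz": [0,0,0],"rot": [0,0,0]},
    {"jaw": 80,"xyz": [0,0,0],"rot": [0,0,0]},
    {"jaw": 80,"xyz": [0,0,30],"rot": [0,0,0]},
    {"jaw": 80,"xyz": [0,0,60],"rot": [0,0,0]},
    {"jaw": 80,"xyz": [0,0,60],"rot": [0,0,0]},
    {"jaw": 70,"xyz": [0,0,50],"rot": [0,0,0]},
    {"jaw": 70,"xyz": [10,-40,20],"rot": [0,0,0]},
    {"jaw": 70,"xyz": [30,-52,0],"rot": [0,0,0]},
    {"jaw": 70,"xyz": [32,-52,0],"rot": [0,0,0]},
    {"jaw": 70,"xyz": [32,-52,0],"rot": [0,0,0]},
  ],
)

```text
clock: 11.5
eef_pos: [0.5333, -0.0263, 0.2246]
tcp_rot: [0.506, 0.499, 0.505, -0.489]
wrist_force: [1.3, 0.7, -0.3]
width: 0.0651
```

```bash
python3 - <<'E'
from h import *
tilt()
b=snap('top','t7.png'); cv2.imwrite('pics/t7c.png',cv2.resize(b[210:350,150:350],None,fx=4,fy=4,interpolation=cv2.INTER_CUBIC))
E
```

```text
eef [ 0.5333 -0.0263  0.2246] tiltfix [-0.0082  0.0116  0.    ] jaw yaw(deg of y axis) 1.3 q [-0.31  0.43  0.48  1.73 -0.24  1.03  0.28] w 0.0651 F [ 1.3  0.7 -0.3]
```

View pics/t7c.png

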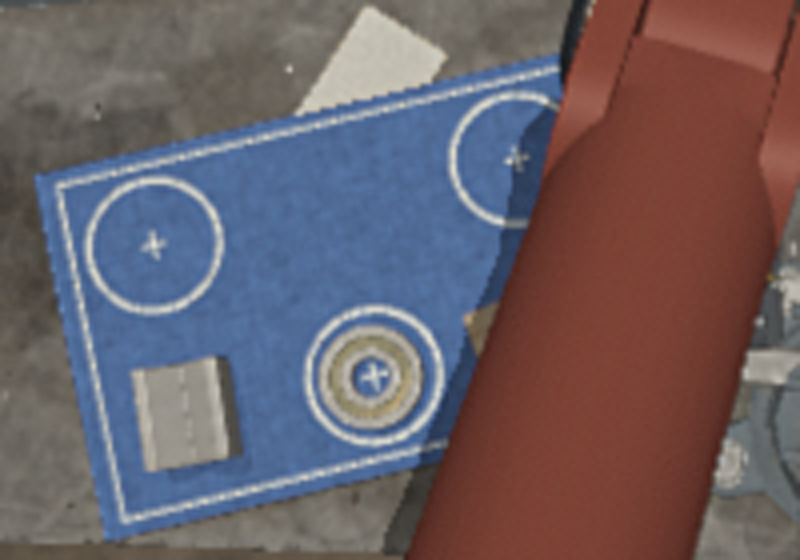

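Bearing is at (372,376) and the cross at (374,376), so it's centred. Next is the bush.

>>> apply_moves(
  commands=[
    {"jaw": 70,"xyz": [32,-45,0],"rot": [0,0,0]},
    {"jaw": 70,"xyz": [32,-45,0],"rot": [-0.008,0.012,-0.02]},
    {"jaw": 70,"xyz": [20,-20,0],"rot": [0,0,0]},
    {"jaw": 70,"xyz": [0,0,-30],"rot": [0,0,0]},
    {"jaw": 70,"xyz": [0,0,-50],"rot": [0,0,0]},
    {"jaw": 70,"xyz": [0,0,-30],"rot": [0,0,0]},
    {"jaw": 70,"xyz": [0,0,0],"rot": [0,0,0]},
  ],
)

```text
clock: 12.42
eef_pos: [0.6182, -0.1487, 0.1108]
tcp_rot: [-0.499, -0.502, -0.492, 0.506]
wrist_force: [0.3, 0.1, 0.6]
width: 0.0651
```

```bash
python3 - <<'E'
from h import *
tilt()
c=robot.get_calibration('wrist');b=snap('wrist','w8.png')
print(proj('wrist',(.629,-.153,.045),c), proj('wrist',(.629,-.153,0),c))
E
```

```text
eef [ 0.6182 -0.1487  0.1108] tiltfix [0.0105 0.0028 0.    ] jaw yaw(deg of y axis) -1.0 q [-0.06  0.71  0.44  1.58 -0.34  0.93  0.48] w 0.0651 F [0.3 0.1 0.6]
[334.62897747 249.30089771] [332.19455244 232.24659702]
```

View pics/w8.png

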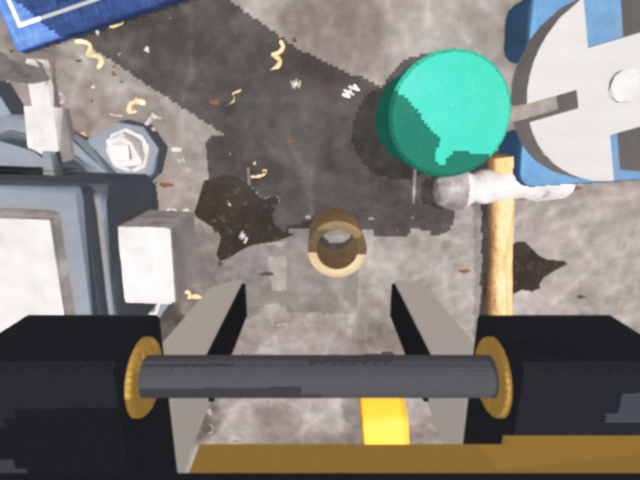

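>>> apply_moves(
  commands=[
    {"jaw": 70,"xyz": [11,-4.5,0],"rot": [0.01,0.003,0]},
    {"jaw": 70,"xyz": [0,0,-40],"rot": [0,0,0]},
    {"jaw": 70,"xyz": [0,0,-40],"rot": [0,0,0]},
    {"jaw": 70,"xyz": [0,0,-10],"rot": [0,0,0]},
    {"jaw": 70,"xyz": [0,0,0],"rot": [0,0,0]},
  ],
)

```text
clock: 13.1
eef_pos: [0.6386, -0.1555, 0.0319]
tcp_rot: [0.503, 0.508, 0.489, -0.5]
wrist_force: [0.4, 0.4, 0.3]
width: 0.0653
```

>>> apply_moves(
  commands=[
    {"jaw": 70,"xyz": [-9,2.5,0],"rot": [0.0,0.015,0]},
    {"jaw": 70,"xyz": [0,0,-8],"rot": [0,0,0]},
    {"jaw": 70,"xyz": [0,0,0],"rot": [0,0,0]},
  ],
)

```text
clock: 13.48
eef_pos: [0.6316, -0.1535, 0.028]
tcp_rot: [0.501, 0.505, 0.491, -0.502]
wrist_force: [-0.6, -0.8, -0.1]
width: 0.0649
```

```bash
python3 - <<'E'
from h import *
tilt()
E
```

```text
eef [ 0.6316 -0.1535  0.028 ] tiltfix [0.0078 0.0135 0.    ] jaw yaw(deg of y axis) -0.9 q [-0.02  0.82  0.39  1.61 -0.4   0.78  0.53] w 0.0649 F [-0.6 -0.8 -0.1]
```

>>> apply_moves(
  commands=[
    {"jaw": 70,"xyz": [-2,0.5,-8],"rot": [0.008,0.014,0.015]},
    {"jaw": 70,"xyz": [0,0,-8],"rot": [0,0,0]},
    {"jaw": 70,"xyz": [0,0,-4],"rot": [0,0,0]},
    {"jaw": 70,"xyz": [0,0,0],"rot": [0,0,0]},
  ],
)

```text
clock: 13.98
eef_pos: [0.6295, -0.1532, 0.0064]
tcp_rot: [0.5, 0.5, 0.501, -0.5]
wrist_force: [-0.3, -0.4, 0.1]
width: 0.0654
```

```bash
python3 - <<'E'
from h import *
tilt()
E
```

```text
eef [ 0.6295 -0.1532  0.0064] tiltfix [-0.0008 -0.0016 -0.    ] jaw yaw(deg of y axis) 0.0 q [-0.    0.85  0.37  1.61 -0.41  0.76  0.55] w 0.0654 F [-0.3 -0.4  0.1]
```

Pose is right. Closing and lifting.

>>> apply_moves(
  commands=[
    {"jaw": 25,"xyz": [0,0,0],"rot": [0,0,0]},
    {"jaw": 25,"xyz": [0,0,0],"rot": [0,0,0]},
    {"jaw": 25,"xyz": [0,0,0],"rot": [0,0,0]},
    {"jaw": 25,"xyz": [0,0,0],"rot": [0,0,0]},
    {"jaw": 25,"xyz": [0,0,0],"rot": [0,0,0]},
  ],
)

```text
clock: 14.6
eef_pos: [0.6304, -0.1534, 0.0069]
tcp_rot: [0.5, 0.5, 0.5, -0.5]
wrist_force: [0.3, -0.6, -1.2]
width: 0.039
```

>>> apply_moves(
  commands=[
    {"jaw": 25,"xyz": [0,0,40],"rot": [0,0,0]},
    {"jaw": 25,"xyz": [0,0,60],"rot": [0,0,0]},
    {"jaw": 25,"xyz": [-10,5,60],"rot": [0,0,0]},
    {"jaw": 25,"xyz": [-25,40,40],"rot": [0,0,0]},
    {"jaw": 25,"xyz": [-32,50,0],"rot": [0,0,0]},
    {"jaw": 25,"xyz": [-32,50,0],"rot": [0,0,0]},
    {"jaw": 25,"xyz": [-32,50,0],"rot": [0,0,0]},
    {"jaw": 25,"xyz": [-32,50,0],"rot": [0,0,0]},
    {"jaw": 25,"xyz": [-25,45,0],"rot": [0,0,0]},
    {"jaw": 25,"xyz": [-12,25,-20],"rot": [0,0,0]},
    {"jaw": 25,"xyz": [0,0,-30],"rot": [0,0,0]},
    {"jaw": 25,"xyz": [0,0,0],"rot": [0,0,0]},
  ],
)

```text
clock: 16.1
eef_pos: [0.4134, 0.1713, 0.1574]
tcp_rot: [0.496, 0.497, 0.505, -0.501]
wrist_force: [0.8, -0.4, -1.5]
width: 0.0388
```

```bash
python3 - <<'E'
from h import *
tilt()
E
```

```text
eef [0.4134 0.1713 0.1574] tiltfix [-0.0044 -0.0123 -0.    ] jaw yaw(deg of y axis) 0.1 q [-0.76  0.38  0.45  2.03 -0.25  0.79 -0.16] w 0.0388 F [ 0.8 -0.4 -1.5]
```

>>> apply_moves(
  commands=[
    {"jaw": 25,"xyz": [14,-3,-20],"rot": [-0.004,-0.012,0]},
    {"jaw": 25,"xyz": [0,0,-40],"rot": [0,0,0]},
    {"jaw": 25,"xyz": [0,0,-25],"rot": [0,0,0]},
    {"jaw": 25,"xyz": [0,0,0],"rot": [0,0,0]},
  ],
)

```text
clock: 16.6
eef_pos: [0.4323, 0.1677, 0.0746]
tcp_rot: [0.501, 0.503, 0.499, -0.498]
wrist_force: [0.6, -0.3, -2.3]
width: 0.039
```

```bash
python3 - <<'E'
from h import *
tilt()
E
```

```text
eef [0.4323 0.1677 0.0746] tiltfix [-0.0035  0.0077  0.    ] jaw yaw(deg of y axis) -0.1 q [-0.67  0.53  0.37  2.1  -0.35  0.56 -0.05] w 0.039 F [ 0.6 -0.3 -2.3]
```

>>> apply_moves(
  commands=[
    {"jaw": 25,"xyz": [-4,0,-15],"rot": [-0.003,0.008,0]},
    {"jaw": 25,"xyz": [0,0,-15],"rot": [0,0,0]},
    {"jaw": 25,"xyz": [0,0,-5],"rot": [0,0,0]},
    {"jaw": 25,"xyz": [0,0,0],"rot": [0,0,0]},
  ],
)

```text
clock: 17.1
eef_pos: [0.4313, 0.1686, 0.0415]
tcp_rot: [0.5, 0.503, 0.499, -0.498]
wrist_force: [0.4, 0.4, -1.7]
width: 0.0388
```

```bash
python3 - <<'E'
from h import *
tilt()
b=snap('side','s9.png'); cv2.imwrite('pics/s9c.png',cv2.resize(b[170:270,150:290],None,fx=5,fy=5,interpolation=cv2.INTER_CUBIC))
b=snap('wrist','w9.png')
E
```

```text
eef [0.4313 0.1686 0.0415] tiltfix [-0.0037  0.0057  0.    ] jaw yaw(deg of y axis) -0.1 q [-0.64  0.59  0.32  2.12 -0.39  0.48 -0.02] w 0.0388 F [ 0.4  0.4 -1.7]
```

View pics/w9.png

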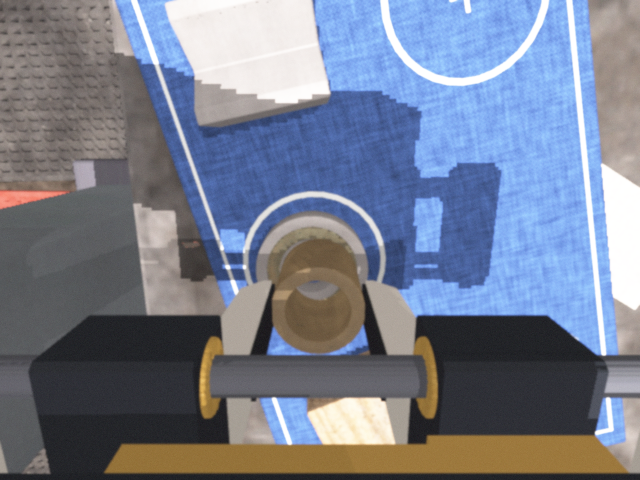

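View pics/s9c.png

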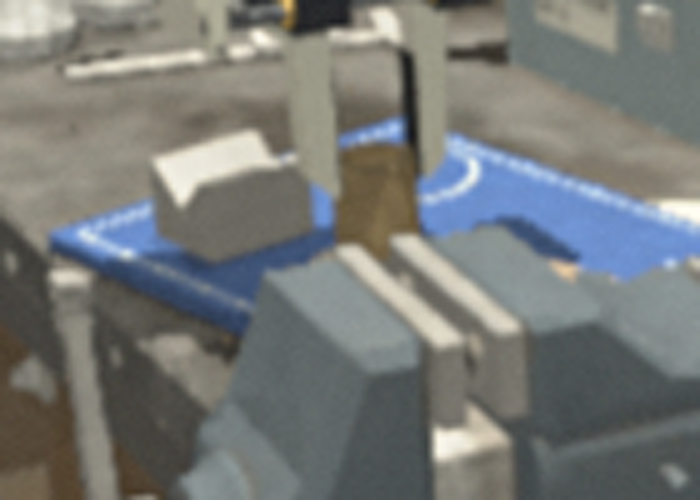

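>>> apply_moves(
  commands=[
    {"jaw": 25,"xyz": [-3,-0.5,-4],"rot": [-0.003,0.005,0]},
    {"jaw": 25,"xyz": [0,0,-2],"rot": [0,0,0]},
    {"jaw": 25,"xyz": [0,0,0],"rot": [0,0,0]},
  ],
)

```text
clock: 17.58
eef_pos: [0.4288, 0.1685, 0.0362]
tcp_rot: [0.5, 0.502, 0.499, -0.499]
wrist_force: [0.4, -0.2, -2.3]
width: 0.0388
```

>>> apply_moves(
  commands=[
    {"jaw": 25,"xyz": [-0.5,-0.5,-2.5],"rot": [0,0,0]},
    {"jaw": 25,"xyz": [0,0,-0.5],"rot": [0,0,0]},
  ],
)

```text
clock: 17.82
eef_pos: [0.4284, 0.168, 0.0331]
tcp_rot: [0.5, 0.502, 0.499, -0.499]
wrist_force: [0.5, -0.9, -2.4]
width: 0.0388
```

Release, rise, and head for the small bearing (0.449, −0.388), staying above the bush height before moving sideways.

>>> apply_moves(
  commands=[
    {"jaw": 65,"xyz": [0,0,0],"rot": [0,0,0]},
    {"jaw": 65,"xyz": [0,0,0],"rot": [0,0,0]},
    {"jaw": 65,"xyz": [0,0,0],"rot": [0,0,0]},
    {"jaw": 65,"xyz": [0,0,0],"rot": [0,0,0]},
    {"jaw": 65,"xyz": [0,0,30],"rot": [0,0,0]},
    {"jaw": 65,"xyz": [0,0,60],"rot": [0,0,0]},
    {"jaw": 65,"xyz": [0,0,60],"rot": [0,0,0]},
    {"jaw": 65,"xyz": [10,-20,40],"rot": [0,0,0]},
    {"jaw": 65,"xyz": [15,-55,0],"rot": [0,0,0]},
    {"jaw": 65,"xyz": [15,-58,0],"rot": [0,0,0]},
    {"jaw": 65,"xyz": [5,-58,0],"rot": [0,0,0]},
    {"jaw": 65,"xyz": [0,-58,0],"rot": [0,0,0]},
  ],
)

```text
clock: 19.32
eef_pos: [0.4749, -0.0817, 0.2309]
tcp_rot: [0.505, 0.5, 0.502, -0.493]
wrist_force: [0.4, -1.0, -0.1]
width: 0.0606
```

```bash
python3 - <<'E'
from h import *
tilt()
b=snap('top','t10.png'); cv2.imwrite('pics/t10c.png',cv2.resize(b[210:350,150:350],None,fx=4,fy=4,interpolation=cv2.INTER_CUBIC))
E
```

```text
eef [ 0.4749 -0.0817  0.2309] tiltfix [-0.0042  0.009   0.    ] jaw yaw(deg of y axis) 0.8 q [-0.29  0.35  0.58  1.85 -0.23  1.    0.4 ] w 0.0606 F [ 0.4 -1.  -0.1]
```

View pics/t10c.png

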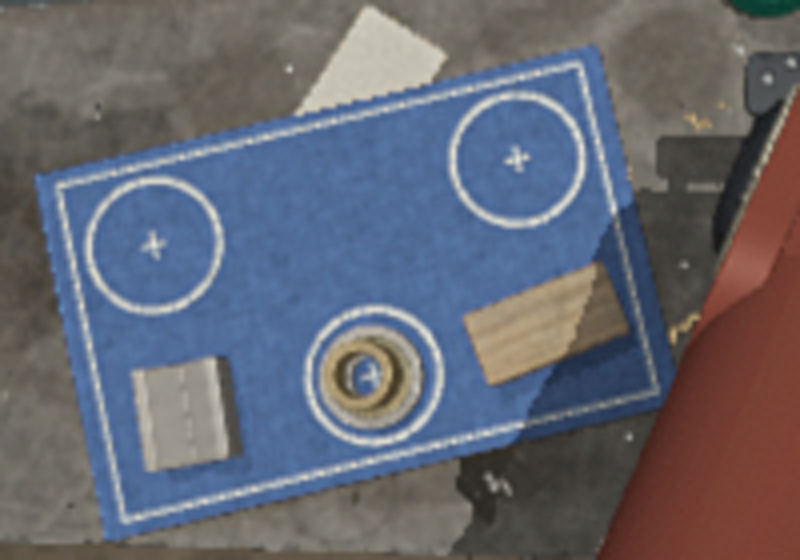

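```bash
python3 - <<'E'
from h import *
f=lambda c,o=(150,210):(np.array(c)+.5)/4-.5+np.array(o)
b=cv2.imread('pics/t10.png'); cv2.imwrite('pics/t10d.png',cv2.resize(b[285:325,220:265],None,fx=13,fy=13,interpolation=cv2.INTER_CUBIC))
print(onz('top',f((372,376)),.026),onz('top',f((365,378)),.071))
E
```

```text
[0.42787196 0.1671116  0.026     ] [0.42573484 0.16402371 0.071     ]
```

View pics/t10d.png

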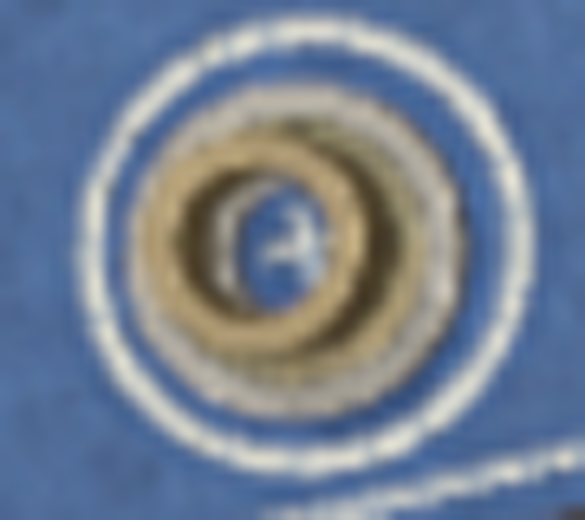

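```bash
python3 - <<'E'
from h import *
f=lambda c:(np.array(c)+.5)/13-.5+np.array((220,285))
print(onz('top',f((295.5,248)),.026),onz('top',f((257,244)),.071), proj('top',(.428,.168,.071)))
E
```

```text
[0.42787017 0.16797309 0.026     ] [0.42751996 0.16777005 0.071     ] [239.21971804 303.09767306]
```

Bush sits within 0.5 mm of the bearing centre. Next is the small bearing.

>>> apply_moves(
  commands=[
    {"jaw": 70,"xyz": [0,-55,0],"rot": [0,0,0]},
    {"jaw": 70,"xyz": [-5,-58,0],"rot": [-0.004,0.009,-0.015]},
    {"jaw": 70,"xyz": [-5,-58,0],"rot": [0,0,0]},
    {"jaw": 70,"xyz": [-5,-55,0],"rot": [0,0,0]},
    {"jaw": 70,"xyz": [-5,-45,0],"rot": [0,0,0]},
    {"jaw": 70,"xyz": [-3,-20,-20],"rot": [0,0,0]},
    {"jaw": 70,"xyz": [0,0,-50],"rot": [0,0,0]},
    {"jaw": 70,"xyz": [0,0,-50],"rot": [0,0,0]},
    {"jaw": 70,"xyz": [0,0,-20],"rot": [0,0,0]},
    {"jaw": 70,"xyz": [0,0,0],"rot": [0,0,0]},
  ],
)

```text
clock: 20.62
eef_pos: [0.4472, -0.3875, 0.0874]
tcp_rot: [-0.498, -0.503, -0.493, 0.507]
wrist_force: [-0.2, -0.3, 0.8]
width: 0.0652
```

```bash
python3 - <<'E'
from h import *
tilt()
c=robot.get_calibration('wrist');b=snap('wrist','w11.png')
print(proj('wrist',(.449,-.3885,.014),c))
E
```

```text
eef [ 0.4472 -0.3875  0.0874] tiltfix [0.0085 0.0015 0.    ] jaw yaw(deg of y axis) -1.1 q [ 0.37  0.69  0.5   1.74 -0.43  0.82  1.05] w 0.0652 F [-0.2 -0.3  0.8]
[321.09597615 241.89083254]
```

View pics/w11.png

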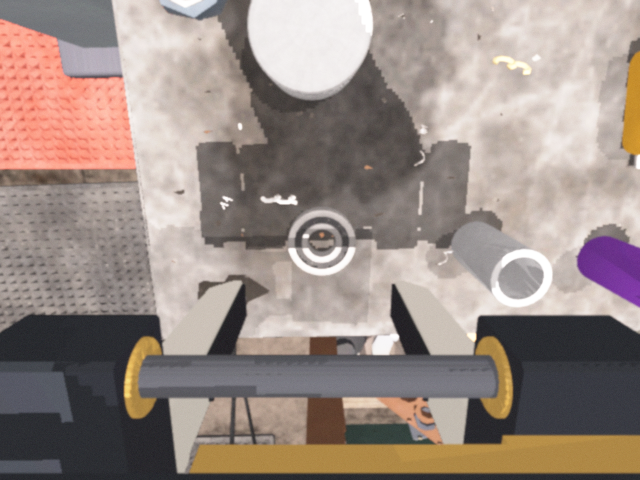

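>>> apply_moves(
  commands=[
    {"jaw": 70,"xyz": [1.5,-1,-20],"rot": [0.008,0.002,0.015]},
    {"jaw": 70,"xyz": [0,0,-35],"rot": [0,0,0]},
    {"jaw": 70,"xyz": [0,0,-20],"rot": [0,0,0]},
    {"jaw": 70,"xyz": [0,0,0],"rot": [0,0,0]},
  ],
)

```text
clock: 21.18
eef_pos: [0.4523, -0.3909, 0.0132]
tcp_rot: [0.503, 0.501, 0.496, -0.5]
wrist_force: [-0.5, -0.5, 0.6]
width: 0.065
```

```bash
python3 - <<'E'
from h import *
tilt()
E
```

```text
eef [ 0.4523 -0.3909  0.0132] tiltfix [0.0059 0.0075 0.    ] jaw yaw(deg of y axis) -0.1 q [ 0.42  0.79  0.43  1.77 -0.49  0.68  1.12] w 0.065 F [-0.5 -0.5  0.6]
```

>>> apply_moves(
  commands=[
    {"jaw": 70,"xyz": [-3,2,-10],"rot": [0.006,0.007,0]},
    {"jaw": 70,"xyz": [0,0,-8],"rot": [0,0,0]},
    {"jaw": 70,"xyz": [0,0,-4],"rot": [0,0,0]},
    {"jaw": 70,"xyz": [0,0,0],"rot": [0,0,0]},
  ],
)

```text
clock: 21.68
eef_pos: [0.4506, -0.3901, -0.0081]
tcp_rot: [0.501, 0.5, 0.498, -0.5]
wrist_force: [-0.3, -0.3, -0.2]
width: 0.0649
```

>>> apply_moves(
  commands=[
    {"jaw": 70,"xyz": [-1,1,-5],"rot": [0,0,0]},
    {"jaw": 70,"xyz": [0,0,-2],"rot": [0,0,0]},
    {"jaw": 70,"xyz": [0,0,0],"rot": [0,0,0]},
  ],
)

```text
clock: 22.05
eef_pos: [0.4499, -0.3894, -0.0149]
tcp_rot: [0.502, 0.5, 0.498, -0.5]
wrist_force: [-0.2, 0.7, -0.6]
width: 0.0651
```

>>> apply_moves(
  commands=[
    {"jaw": 30,"xyz": [0,0,0],"rot": [0,0,0]},
    {"jaw": 30,"xyz": [0,0,0],"rot": [0,0,0]},
    {"jaw": 30,"xyz": [0,0,0],"rot": [0,0,0]},
    {"jaw": 30,"xyz": [0,0,0],"rot": [0,0,0]},
    {"jaw": 30,"xyz": [0,0,0],"rot": [0,0,0]},
  ],
)

```text
clock: 22.68
eef_pos: [0.45, -0.3896, -0.0147]
tcp_rot: [0.502, 0.5, 0.498, -0.5]
wrist_force: [-0.0, -0.7, -0.3]
width: 0.0449
```

```bash
python3 - <<'E'
from h import *
tilt()
E
```

```text
eef [ 0.45   -0.3896 -0.0147] tiltfix [0.0035 0.0048 0.    ] jaw yaw(deg of y axis) -0.0 q [ 0.44  0.83  0.4   1.79 -0.51  0.63  1.14] w 0.0449 F [-0.  -0.7 -0.3]
```

>>> apply_moves(
  commands=[
    {"jaw": 30,"xyz": [0,0,40],"rot": [0,0,0]},
    {"jaw": 30,"xyz": [0,0,60],"rot": [0,0,0]},
    {"jaw": 30,"xyz": [0,0,60],"rot": [0,0,0]},
    {"jaw": 30,"xyz": [0,20,50],"rot": [0,0,0]},
    {"jaw": 30,"xyz": [2,55,10],"rot": [0,0,0]},
    {"jaw": 30,"xyz": [2,58,0],"rot": [0,0,0]},
    {"jaw": 30,"xyz": [2,58,0],"rot": [0,0,0]},
    {"jaw": 30,"xyz": [2,58,0],"rot": [0,0,0]},
    {"jaw": 30,"xyz": [2,58,0],"rot": [0,0,0]},
    {"jaw": 30,"xyz": [2,55,0],"rot": [0,0,0]},
    {"jaw": 30,"xyz": [0,30,0],"rot": [0,0,0]},
    {"jaw": 30,"xyz": [0,0,0],"rot": [0,0,0]},
  ],
)

```text
clock: 24.18
eef_pos: [0.456, 0.0166, 0.2102]
tcp_rot: [0.5, 0.501, 0.499, -0.5]
wrist_force: [-1.2, -1.0, -1.3]
width: 0.0448
```

```bash
python3 - <<'E'
from h import *
tilt()
c=robot.get_calibration('wrist');b=snap('wrist','w12.png')
print(proj('wrist',(.4616,.0612,.048),c))
for p in [(0.4634,0.1106,.048),(0.4992,0.0289,.048),(0.4603,0.012,.048),(0.4236,0.0933,.048)]: print(proj('wrist',p,c).round())
E
```

```text
eef [0.456  0.0166 0.2102] tiltfix [-0.0001  0.0027  0.    ] jaw yaw(deg of y axis) -0.0 q [-0.53  0.33  0.59  1.95 -0.23  0.93  0.18] w 0.0448 F [-1.2 -1.  -1.3]
[324.51613644 165.14090598]
[327. 106.]
[366. 202.]
[323. 220.]
[280. 127.]
```

View pics/w12.png

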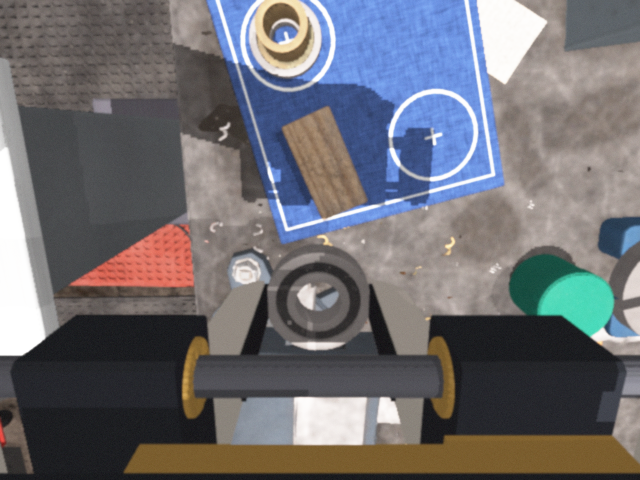

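>>> apply_moves(
  commands=[
    {"jaw": 30,"xyz": [5,40,0],"rot": [0,0,0]},
    {"jaw": 30,"xyz": [0,0,-30],"rot": [0,0,0]},
    {"jaw": 30,"xyz": [0,0,-50],"rot": [0,0,0]},
    {"jaw": 30,"xyz": [0,0,-30],"rot": [0,0,0]},
    {"jaw": 30,"xyz": [0,0,0],"rot": [0,0,0]},
  ],
)

```text
clock: 24.85
eef_pos: [0.4635, 0.0454, 0.0993]
tcp_rot: [0.499, 0.506, 0.491, -0.504]
wrist_force: [-0.3, 0.5, -1.0]
width: 0.0451
```

```bash
python3 - <<'E'
from h import *
tilt()
E
```

```text
eef [0.4635 0.0454 0.0993] tiltfix [0.0054 0.0093 0.    ] jaw yaw(deg of y axis) -1.1 q [-0.49  0.51  0.49  2.07 -0.38  0.64  0.24] w 0.0451 F [-0.3  0.5 -1. ]
```

>>> apply_moves(
  commands=[
    {"jaw": 30,"xyz": [-2,16,-20],"rot": [0.005,0.009,0.015]},
    {"jaw": 30,"xyz": [0,0,-20],"rot": [0,0,0]},
    {"jaw": 30,"xyz": [0,0,-5],"rot": [0,0,0]},
    {"jaw": 30,"xyz": [0,0,0],"rot": [0,0,0]},
  ],
)

```text
clock: 25.35
eef_pos: [0.4649, 0.0625, 0.055]
tcp_rot: [0.5, 0.503, 0.498, -0.499]
wrist_force: [0.0, 1.1, -1.6]
width: 0.0446
```

```bash
python3 - <<'E'
from h import *
tilt()
E
```

```text
eef [0.4649 0.0625 0.055 ] tiltfix [-0.002   0.0066  0.    ] jaw yaw(deg of y axis) -0.3 q [-0.46  0.58  0.42  2.1  -0.45  0.54  0.28] w 0.0446 F [ 0.   1.1 -1.6]
```

>>> apply_moves(
  commands=[
    {"jaw": 30,"xyz": [-3,-1,-10],"rot": [0,0.006,0]},
    {"jaw": 30,"xyz": [0,0,-6],"rot": [0,0,0]},
    {"jaw": 30,"xyz": [0,0,0],"rot": [0,0,0]},
  ],
)

```text
clock: 25.72
eef_pos: [0.4627, 0.0619, 0.0391]
tcp_rot: [0.499, 0.502, 0.499, -0.5]
wrist_force: [0.9, -0.1, -2.0]
width: 0.0447
```

>>> apply_moves(
  commands=[
    {"jaw": 30,"xyz": [-1,0,-3],"rot": [0,0,0]},
    {"jaw": 30,"xyz": [0,0,-1.5],"rot": [0,0,0]},
    {"jaw": 30,"xyz": [0,0,0],"rot": [0,0,0]},
  ],
)

```text
clock: 26.1
eef_pos: [0.4619, 0.0618, 0.0346]
tcp_rot: [0.499, 0.503, 0.499, -0.499]
wrist_force: [-0.5, -1.3, -0.7]
width: 0.045
```

```bash
python3 - <<'E'
from h import *
tilt()
b=snap('wrist','w13.png')
E
```

```text
eef [0.4619 0.0618 0.0346] tiltfix [-0.0029  0.0035  0.    ] jaw yaw(deg of y axis) -0.2 q [-0.43  0.61  0.38  2.12 -0.48  0.49  0.31] w 0.045 F [-0.5 -1.3 -0.7]
```

View pics/w13.png

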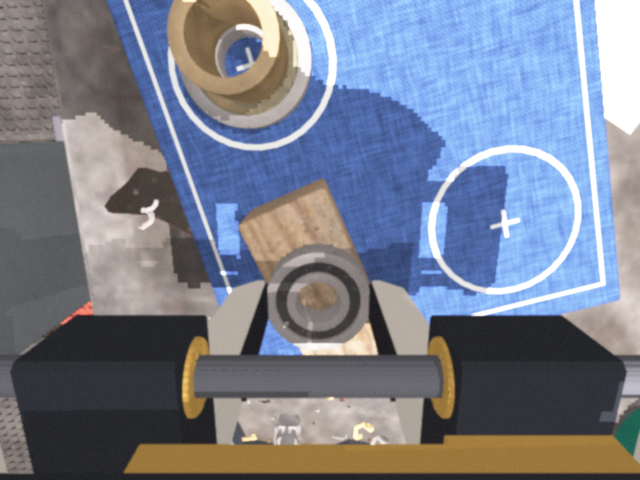

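>>> apply_moves(
  commands=[
    {"jaw": 65,"xyz": [0,0,-0.5],"rot": [0,0,0]},
    {"jaw": 65,"xyz": [0,0,0],"rot": [0,0,0]},
    {"jaw": 65,"xyz": [0,0,0],"rot": [0,0,0]},
    {"jaw": 65,"xyz": [0,0,0],"rot": [0,0,0]},
    {"jaw": 65,"xyz": [0,0,30],"rot": [0,0,0]},
    {"jaw": 90,"xyz": [0,0,60],"rot": [0,0,0]},
    {"jaw": 90,"xyz": [0,0,60],"rot": [0,0,0]},
    {"jaw": 90,"xyz": [0,-20,40],"rot": [0,0,0]},
    {"jaw": 90,"xyz": [0,-50,0],"rot": [0,0,0]},
    {"jaw": 90,"xyz": [0,-55,0],"rot": [0,0,0]},
    {"jaw": 90,"xyz": [0,-55,0],"rot": [0,0,0]},
  ],
)

```text
clock: 27.52
eef_pos: [0.4625, -0.1173, 0.2313]
tcp_rot: [0.503, 0.5, 0.502, -0.494]
wrist_force: [0.6, 0.3, 0.3]
width: 0.0836
```

```bash
python3 - <<'E'
from h import *
tilt()
b=snap('top','t14.png'); cv2.imwrite('pics/t14c.png',cv2.resize(b[270:320,255:315],None,fx=12,fy=12,interpolation=cv2.INTER_CUBIC))
E
```

```text
eef [ 0.4625 -0.1173  0.2313] tiltfix [-0.0046  0.0075  0.    ] jaw yaw(deg of y axis) 0.6 q [-0.26  0.35  0.65  1.87 -0.26  1.    0.5 ] w 0.0836 F [0.6 0.3 0.3]
```

View pics/t14c.png

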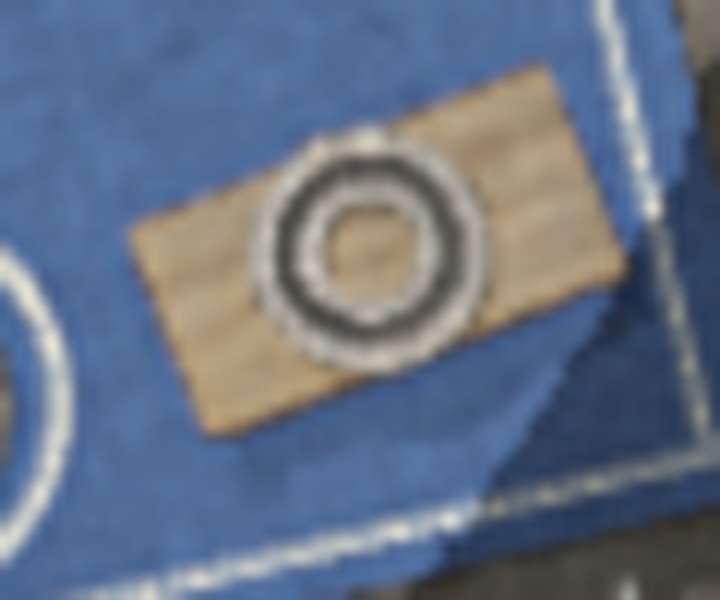

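>>> apply_moves(
  commands=[
    {"jaw": 92,"xyz": [-5,-50,0],"rot": [-0.004,0.007,-0.01]},
    {"jaw": 92,"xyz": [-5,-45,0],"rot": [0,0,0]},
    {"jaw": 92,"xyz": [-5,-15,0],"rot": [0,0,0]},
    {"jaw": 92,"xyz": [0,0,0],"rot": [0,0,0]},
    {"jaw": 92,"xyz": [0,0,-20],"rot": [0,0,0]},
    {"jaw": 92,"xyz": [0,0,0],"rot": [0,0,0]},
  ],
)

```text
clock: 28.32
eef_pos: [0.4457, -0.2359, 0.2112]
tcp_rot: [-0.498, -0.503, -0.496, 0.503]
wrist_force: [0.7, 0.2, 0.2]
width: 0.0855
```

```bash
python3 - <<'E'
from h import *
tilt()
c=robot.get_calibration('wrist');b=snap('wrist','w15.png')
print(proj('wrist',(.4447,-.263,.053),c))
E
```

```text
eef [ 0.4457 -0.2359  0.2112] tiltfix [0.0025 0.0014 0.    ] jaw yaw(deg of y axis) -0.6 q [-0.01  0.42  0.65  1.83 -0.3   0.99  0.76] w 0.0855 F [0.7 0.2 0.2]
[317.51309198 244.86150952]
```

View pics/w15.png

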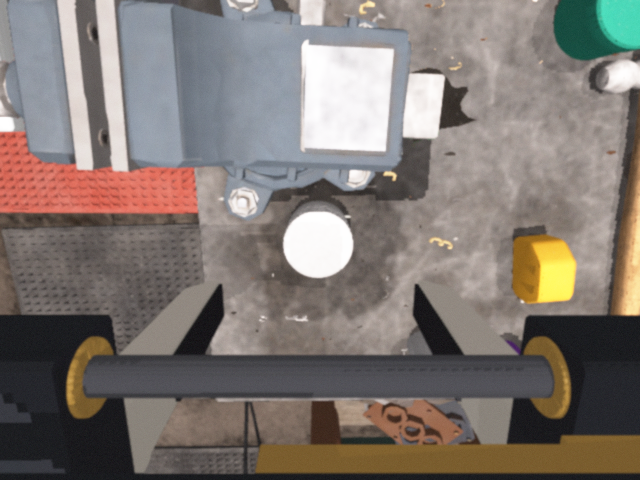

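>>> apply_moves(
  commands=[
    {"jaw": 92,"xyz": [0,-22,0],"rot": [0.002,0.001,0.01]},
    {"jaw": 92,"xyz": [0,-4,-20],"rot": [0,0,0]},
    {"jaw": 92,"xyz": [0,0,-45],"rot": [0,0,0]},
    {"jaw": 92,"xyz": [0,0,-45],"rot": [0,0,0]},
    {"jaw": 92,"xyz": [0,0,-10],"rot": [0,0,0]},
    {"jaw": 92,"xyz": [0,0,0],"rot": [0,0,0]},
  ],
)

```text
clock: 29.12
eef_pos: [0.4552, -0.2582, 0.0955]
tcp_rot: [0.508, 0.5, 0.498, -0.493]
wrist_force: [-0.3, 0.5, 0.6]
width: 0.0855
```

```bash
python3 - <<'E'
from h import *
tilt()
E
```

```text
eef [ 0.4552 -0.2582  0.0955] tiltfix [0.0032 0.0163 0.    ] jaw yaw(deg of y axis) 0.7 q [ 0.13  0.59  0.53  1.93 -0.45  0.72  0.94] w 0.0855 F [-0.3  0.5  0.6]
```

>>> apply_moves(
  commands=[
    {"jaw": 92,"xyz": [-10,-4,-10],"rot": [0.003,0.016,-0.01]},
    {"jaw": 92,"xyz": [0,0,-15],"rot": [0,0,0]},
    {"jaw": 92,"xyz": [0,0,-8],"rot": [0,0,0]},
    {"jaw": 92,"xyz": [0,0,0],"rot": [0,0,0]},
  ],
)

```text
clock: 29.62
eef_pos: [0.4469, -0.2637, 0.0638]
tcp_rot: [0.503, 0.5, 0.499, -0.499]
wrist_force: [-0.0, -0.0, 0.5]
width: 0.0855
```

```bash
python3 - <<'E'
from h import *
tilt()
E
```

```text
eef [ 0.4469 -0.2637  0.0638] tiltfix [0.0031 0.0054 0.    ] jaw yaw(deg of y axis) 0.2 q [ 0.16  0.64  0.5   1.96 -0.49  0.66  0.98] w 0.0855 F [-0.  -0.   0.5]
```

>>> apply_moves(
  commands=[
    {"jaw": 92,"xyz": [-2,1,-15],"rot": [0.003,0.005,0]},
    {"jaw": 92,"xyz": [0,0,-20],"rot": [0,0,0]},
    {"jaw": 92,"xyz": [0,0,-12],"rot": [0,0,0]},
    {"jaw": 92,"xyz": [0,0,0],"rot": [0,0,0]},
  ],
)

```text
clock: 30.12
eef_pos: [0.445, -0.2625, 0.014]
tcp_rot: [0.501, 0.499, 0.501, -0.499]
wrist_force: [-0.5, 0.2, 0.5]
width: 0.0857
```

```bash
python3 - <<'E'
from h import *
tilt()
E
```

```text
eef [ 0.445  -0.2625  0.014 ] tiltfix [-0.0002  0.0002  0.    ] jaw yaw(deg of y axis) 0.2 q [ 0.21  0.71  0.43  1.99 -0.55  0.55  1.03] w 0.0857 F [-0.5  0.2  0.5]
```

>>> apply_moves(
  commands=[
    {"jaw": 92,"xyz": [0,0,-7],"rot": [0,0,0]},
    {"jaw": 92,"xyz": [0,0,0],"rot": [0,0,0]},
    {"jaw": 45,"xyz": [0,0,0],"rot": [0,0,0]},
    {"jaw": 45,"xyz": [0,0,0],"rot": [0,0,0]},
    {"jaw": 45,"xyz": [0,0,0],"rot": [0,0,0]},
    {"jaw": 45,"xyz": [0,0,0],"rot": [0,0,0]},
    {"jaw": 45,"xyz": [0,0,0],"rot": [0,0,0]},
  ],
)

```text
clock: 31.0
eef_pos: [0.4459, -0.2632, 0.0078]
tcp_rot: [0.502, 0.499, 0.5, -0.499]
wrist_force: [0.2, 1.0, -1.0]
width: 0.0627
```

```bash
python3 - <<'E'
from h import *
tilt()
E
```

```text
eef [ 0.4459 -0.2632  0.0078] tiltfix [0.0015 0.0026 0.    ] jaw yaw(deg of y axis) 0.2 q [ 0.22  0.72  0.42  2.   -0.56  0.54  1.04] w 0.0627 F [ 0.2  1.  -1. ]
```

>>> apply_moves(
  commands=[
    {"jaw": 45,"xyz": [0,0,40],"rot": [0,0,0]},
    {"jaw": 45,"xyz": [0,0,60],"rot": [0,0,0]},
    {"jaw": 45,"xyz": [0,0,60],"rot": [0,0,0]},
    {"jaw": 45,"xyz": [0,5,60],"rot": [0,0,0]},
    {"jaw": 45,"xyz": [5,45,10],"rot": [0,0,0]},
    {"jaw": 45,"xyz": [5,55,0],"rot": [0,0,0]},
    {"jaw": 45,"xyz": [5,58,0],"rot": [0,0,0]},
    {"jaw": 45,"xyz": [5,58,0],"rot": [0,0,0]},
    {"jaw": 45,"xyz": [5,58,0],"rot": [0,0,0]},
    {"jaw": 45,"xyz": [5,58,0],"rot": [0,0,0]},
  ],
)

```text
clock: 32.25
eef_pos: [0.4674, 0.0817, 0.2406]
tcp_rot: [-0.495, -0.501, -0.5, 0.504]
wrist_force: [0.8, -0.4, -3.1]
width: 0.0632
```

```bash
python3 - <<'E'
from h import *
tilt()
E
```

```text
eef [0.4674 0.0817 0.2406] tiltfix [-0.0029 -0.0074 -0.    ] jaw yaw(deg of y axis) -0.6 q [-0.68  0.34  0.63  1.85 -0.24  1.04  0.04] w 0.0632 F [ 0.8 -0.4 -3.1]
```

Remaining to the left far ring (0.505, 0.308): about (37, 227).

>>> apply_moves(
  commands=[
    {"jaw": 45,"xyz": [8,50,0],"rot": [-0.003,-0.007,0.01]},
    {"jaw": 45,"xyz": [9,55,0],"rot": [0,0,0]},
    {"jaw": 45,"xyz": [8,50,0],"rot": [0,0,0]},
    {"jaw": 45,"xyz": [5,30,0],"rot": [0,0,0]},
    {"jaw": 45,"xyz": [0,10,0],"rot": [0,0,0]},
    {"jaw": 45,"xyz": [0,0,-30],"rot": [0,0,0]},
    {"jaw": 45,"xyz": [0,0,-50],"rot": [0,0,0]},
    {"jaw": 45,"xyz": [0,0,-20],"rot": [0,0,0]},
    {"jaw": 45,"xyz": [0,0,0],"rot": [0,0,0]},
  ],
)

```text
clock: 33.38
eef_pos: [0.489, 0.2827, 0.1322]
tcp_rot: [-0.499, -0.493, -0.503, 0.504]
wrist_force: [0.7, 0.5, -3.3]
width: 0.0626
```

```bash
python3 - <<'E'
from h import *
tilt()
c=robot.get_calibration('wrist');b=snap('wrist','w16.png')
print(proj('wrist',(.5047,.3084,.01),c))
E
```

```text
eef [0.489  0.2827 0.1322] tiltfix [ 0.0069 -0.015   0.    ] jaw yaw(deg of y axis) 0.3 q [-0.89  0.6   0.52  1.75 -0.37  0.91 -0.2 ] w 0.0626 F [ 0.7  0.5 -3.3]
[340.98587031 192.68861663]
```

View pics/w16.png

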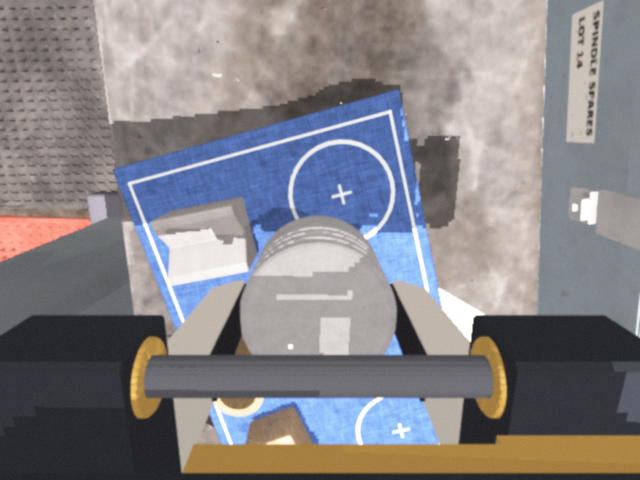

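>>> apply_moves(
  commands=[
    {"jaw": 45,"xyz": [14,24,0],"rot": [0.007,-0.015,0]},
    {"jaw": 45,"xyz": [0,0,-25],"rot": [0,0,0]},
    {"jaw": 45,"xyz": [0,0,-35],"rot": [0,0,0]},
    {"jaw": 45,"xyz": [0,0,-15],"rot": [0,0,0]},
    {"jaw": 45,"xyz": [0,0,0],"rot": [0,0,0]},
  ],
)

```text
clock: 34.05
eef_pos: [0.5097, 0.3064, 0.0645]
tcp_rot: [0.502, 0.505, 0.499, -0.494]
wrist_force: [0.6, -0.1, -3.5]
width: 0.0629
```

```bash
python3 - <<'E'
from h import *
tilt()
E
```

```text
eef [0.5097 0.3064 0.0645] tiltfix [-0.0069  0.014   0.    ] jaw yaw(deg of y axis) 0.1 q [-0.86  0.71  0.47  1.75 -0.44  0.76 -0.17] w 0.0629 F [ 0.6 -0.1 -3.5]
```

>>> apply_moves(
  commands=[
    {"jaw": 45,"xyz": [-5,2,-10],"rot": [-0.006,0.013,0]},
    {"jaw": 45,"xyz": [0,0,-15],"rot": [0,0,0]},
    {"jaw": 45,"xyz": [0,0,-8],"rot": [0,0,0]},
    {"jaw": 45,"xyz": [0,0,0],"rot": [0,0,0]},
  ],
)

```text
clock: 34.55
eef_pos: [0.5063, 0.3094, 0.0322]
tcp_rot: [0.501, 0.502, 0.5, -0.498]
wrist_force: [0.3, -0.9, -2.5]
width: 0.0632
```

```bash
python3 - <<'E'
from h import *
tilt()
E
```

```text
eef [0.5063 0.3094 0.0322] tiltfix [-0.0033  0.0046  0.    ] jaw yaw(deg of y axis) 0.1 q [-0.85  0.76  0.44  1.77 -0.46  0.71 -0.16] w 0.0632 F [ 0.3 -0.9 -2.5]
```

>>> apply_moves(
  commands=[
    {"jaw": 45,"xyz": [-1.5,-1,-6],"rot": [-0.003,0.004,0]},
    {"jaw": 45,"xyz": [0,0,-5],"rot": [0,0,0]},
    {"jaw": 45,"xyz": [0,0,-1],"rot": [0,0,0]},
    {"jaw": 45,"xyz": [0,0,0],"rot": [0,0,0]},
  ],
)

```text
clock: 35.05
eef_pos: [0.5053, 0.3084, 0.0198]
tcp_rot: [0.501, 0.5, 0.5, -0.499]
wrist_force: [-0.2, -0.3, -3.0]
width: 0.0629
```

>>> apply_moves(
  commands=[
    {"jaw": 45,"xyz": [0,0,-1.5],"rot": [0,0,0]},
    {"jaw": 45,"xyz": [0,0,-0.5],"rot": [0,0,0]},
    {"jaw": 45,"xyz": [0,0,0],"rot": [0,0,0]},
  ],
)

```text
clock: 35.42
eef_pos: [0.5057, 0.3085, 0.0181]
tcp_rot: [0.501, 0.5, 0.5, -0.499]
wrist_force: [0.1, 0.2, -4.1]
width: 0.063
```

>>> apply_moves(
  commands=[
    {"jaw": 90,"xyz": [0,0,-0.5],"rot": [0,0,0]},
    {"jaw": 90,"xyz": [0,0,0],"rot": [0,0,0]},
    {"jaw": 90,"xyz": [0,0,0],"rot": [0,0,0]},
    {"jaw": 90,"xyz": [0,0,0],"rot": [0,0,0]},
    {"jaw": 90,"xyz": [0,0,30],"rot": [0,0,0]},
    {"jaw": 90,"xyz": [0,0,60],"rot": [0,0,0]},
    {"jaw": 70,"xyz": [0,0,60],"rot": [0,0,0]},
    {"jaw": 70,"xyz": [0,0,60],"rot": [0,0,0]},
    {"jaw": 70,"xyz": [-5,-45,10],"rot": [0,0,0]},
    {"jaw": 70,"xyz": [-5,-55,0],"rot": [0,0,0]},
    {"jaw": 70,"xyz": [0,-58,0],"rot": [0,0,0]},
    {"jaw": 70,"xyz": [0,-58,0],"rot": [0,0,0]},
  ],
)

```text
clock: 36.92
eef_pos: [0.4958, 0.0928, 0.247]
tcp_rot: [0.505, 0.501, 0.502, -0.493]
wrist_force: [-0.3, -0.4, 0.1]
width: 0.0648
```

```bash
python3 - <<'E'
from h import *
tilt()
E
```

```text
eef [0.4958 0.0928 0.247 ] tiltfix [-0.0057  0.0106  0.    ] jaw yaw(deg of y axis) 0.8 q [-0.67  0.37  0.62  1.78 -0.25  1.06  0.06] w 0.0648 F [-0.3 -0.4  0.1]
```

>>> apply_moves(
  commands=[
    {"jaw": 70,"xyz": [2,-55,0],"rot": [-0.006,0.01,-0.01]},
    {"jaw": 70,"xyz": [2,-58,0],"rot": [0,0,0]},
    {"jaw": 70,"xyz": [5,-58,0],"rot": [0,0,0]},
    {"jaw": 70,"xyz": [8,-58,0],"rot": [0,0,0]},
    {"jaw": 70,"xyz": [10,-58,0],"rot": [0,0,0]},
    {"jaw": 70,"xyz": [12,-58,0],"rot": [0,0,0]},
    {"jaw": 70,"xyz": [12,-55,0],"rot": [0,0,0]},
    {"jaw": 70,"xyz": [10,-40,0],"rot": [0,0,0]},
    {"jaw": 70,"xyz": [0,-15,-10],"rot": [0,0,0]},
    {"jaw": 70,"xyz": [0,0,-40],"rot": [0,0,0]},
    {"jaw": 70,"xyz": [0,0,-20],"rot": [0,0,0]},
    {"jaw": 70,"xyz": [0,0,0],"rot": [0,0,0]},
  ],
)

```text
clock: 38.42
eef_pos: [0.5536, -0.3786, 0.175]
tcp_rot: [0.499, 0.502, 0.5, -0.499]
wrist_force: [-0.1, -0.2, 0.3]
width: 0.065
```

```bash
python3 - <<'E'
from h import *
tilt()
c=robot.get_calibration('wrist');b=snap('wrist','w17.png')
print(proj('wrist',(.559,-.3953,.07),c))
b=snap('top','t17.png'); cv2.imwrite('pics/t17c.png',cv2.resize(b[210:350,150:350],None,fx=4,fy=4,interpolation=cv2.INTER_CUBIC))
E
```

```text
eef [ 0.5536 -0.3786  0.175 ] tiltfix [-0.004   0.0031  0.    ] jaw yaw(deg of y axis) -0.1 q [ 0.26  0.72  0.59  1.39 -0.42  1.15  0.9 ] w 0.065 F [-0.1 -0.2  0.3]
[325.17180799 251.91977391]
```

View pics/w17.png

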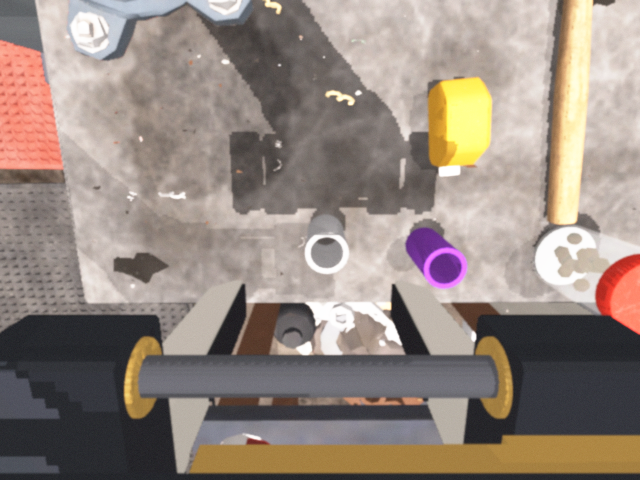

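View pics/t17c.png

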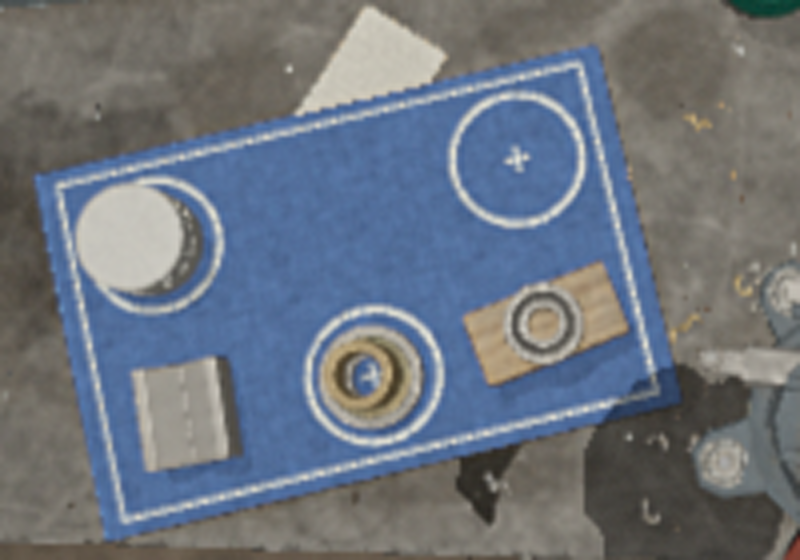

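>>> apply_moves(
  commands=[
    {"jaw": 70,"xyz": [4.5,-15,0],"rot": [-0.004,0.003,0]},
    {"jaw": 70,"xyz": [0,0,-30],"rot": [0,0,0]},
    {"jaw": 70,"xyz": [0,0,-35],"rot": [0,0,0]},
    {"jaw": 70,"xyz": [0,0,-15],"rot": [0,0,0]},
    {"jaw": 70,"xyz": [0,0,0],"rot": [0,0,0]},
  ],
)

```text
clock: 39.15
eef_pos: [0.5643, -0.3954, 0.104]
tcp_rot: [0.508, 0.5, 0.494, -0.498]
wrist_force: [-0.1, -1.0, 0.1]
width: 0.0652
```

```bash
python3 - <<'E'
from h import *
tilt()
f=lambda c,o=(150,210):(np.array(c)+.5)/4-.5+np.array(o)
print('piston',onz('top',f((130,239)),.063))
E
```

```text
eef [ 0.5643 -0.3954  0.104 ] tiltfix [0.0103 0.0159 0.    ] jaw yaw(deg of y axis) 0.2 q [ 0.29  0.81  0.55  1.43 -0.46  1.01  0.95] w 0.0652 F [-0.1 -1.   0.1]
piston [0.50353304 0.30848717 0.063     ]
```

Piston measures (0.5035, 0.3085) against its ring at (0.5047, 0.3084). Continuing down on the nipple.

>>> apply_moves(
  commands=[
    {"jaw": 70,"xyz": [-5,0,-10],"rot": [0.01,0.015,0]},
    {"jaw": 70,"xyz": [0,0,-10],"rot": [0,0,0]},
    {"jaw": 70,"xyz": [0,0,0],"rot": [0,0,0]},
  ],
)

```text
clock: 39.52
eef_pos: [0.5605, -0.3967, 0.086]
tcp_rot: [0.503, 0.499, 0.499, -0.499]
wrist_force: [0.1, 0.4, -0.0]
width: 0.0648
```

```bash
python3 - <<'E'
from h import *
tilt()
E
```

```text
eef [ 0.5605 -0.3967  0.086 ] tiltfix [0.003  0.0042 0.    ] jaw yaw(deg of y axis) 0.3 q [ 0.3   0.83  0.54  1.44 -0.47  1.    0.96] w 0.0648 F [ 0.1  0.4 -0. ]
```

>>> apply_moves(
  commands=[
    {"jaw": 70,"xyz": [-1,1,-20],"rot": [0.003,0.004,0]},
    {"jaw": 70,"xyz": [0,0,-25],"rot": [0,0,0]},
    {"jaw": 70,"xyz": [0,0,-15],"rot": [0,0,0]},
    {"jaw": 70,"xyz": [0,0,0],"rot": [0,0,0]},
  ],
)

```text
clock: 40.02
eef_pos: [0.5591, -0.3953, 0.0222]
tcp_rot: [0.501, 0.499, 0.501, -0.499]
wrist_force: [-0.8, 0.3, 0.8]
width: 0.0648
```

```bash
python3 - <<'E'
from h import *
tilt()
E
```

```text
eef [ 0.5591 -0.3953  0.0222] tiltfix [-0.0008 -0.0004 -0.    ] jaw yaw(deg of y axis) 0.3 q [ 0.32  0.9   0.51  1.48 -0.51  0.89  0.99] w 0.0648 F [-0.8  0.3  0.8]
```

>>> apply_moves(
  commands=[
    {"jaw": 70,"xyz": [0,0,-6],"rot": [0,0,0]},
    {"jaw": 70,"xyz": [0,0,0],"rot": [0,0,0]},
    {"jaw": 15,"xyz": [0,0,0],"rot": [0,0,0]},
    {"jaw": 15,"xyz": [0,0,0],"rot": [0,0,0]},
    {"jaw": 15,"xyz": [0,0,0],"rot": [0,0,0]},
    {"jaw": 15,"xyz": [0,0,0],"rot": [0,0,0]},
    {"jaw": 15,"xyz": [0,0,0],"rot": [0,0,0]},
    {"jaw": 15,"xyz": [0,0,0],"rot": [0,0,0]},
  ],
)

```text
clock: 41.02
eef_pos: [0.5606, -0.3967, 0.0184]
tcp_rot: [0.503, 0.499, 0.5, -0.499]
wrist_force: [-0.0, -0.0, 0.1]
width: 0.0329
```

```bash
python3 - <<'E'
from h import *
tilt()
E
```

```text
eef [ 0.5606 -0.3967  0.0184] tiltfix [0.0023 0.0034 0.    ] jaw yaw(deg of y axis) 0.3 q [ 0.32  0.91  0.5   1.48 -0.51  0.88  1.  ] w 0.0329 F [-0.  -0.   0.1]
```

>>> apply_moves(
  commands=[
    {"jaw": 15,"xyz": [0,0,40],"rot": [0,0,0]},
    {"jaw": 15,"xyz": [0,0,60],"rot": [0,0,0]},
    {"jaw": 15,"xyz": [0,0,60],"rot": [0,0,0]},
    {"jaw": 15,"xyz": [-5,15,60],"rot": [0,0,0]},
    {"jaw": 15,"xyz": [-10,50,15],"rot": [0,0,0]},
    {"jaw": 15,"xyz": [-12,55,0],"rot": [0,0,0]},
    {"jaw": 15,"xyz": [-12,58,0],"rot": [0,0,0]},
    {"jaw": 15,"xyz": [-10,58,0],"rot": [0,0,0]},
    {"jaw": 15,"xyz": [0,58,0],"rot": [0,0,0]},
    {"jaw": 15,"xyz": [10,55,0],"rot": [0,0,0]},
  ],
)

```text
clock: 42.28
eef_pos: [0.513, -0.0407, 0.2563]
tcp_rot: [-0.497, -0.502, -0.499, 0.502]
wrist_force: [-0.2, -0.6, -2.1]
width: 0.0331
```

```bash
python3 - <<'E'
from h import *
tilt()
E
```

```text
eef [ 0.513  -0.0407  0.2563] tiltfix [-0.0015 -0.0017 -0.    ] jaw yaw(deg of y axis) -0.4 q [-0.42  0.4   0.67  1.72 -0.27  1.11  0.32] w 0.0331 F [-0.2 -0.6 -2.1]
```

Remaining: (52, 126).

>>> apply_moves(
  commands=[
    {"jaw": 15,"xyz": [20,45,0],"rot": [0,0,0]},
    {"jaw": 15,"xyz": [20,45,0],"rot": [0,0,0]},
    {"jaw": 15,"xyz": [8,20,-20],"rot": [0,0,0]},
    {"jaw": 15,"xyz": [0,0,-50],"rot": [0,0,0]},
    {"jaw": 15,"xyz": [0,0,-45],"rot": [0,0,0]},
    {"jaw": 15,"xyz": [0,0,-10],"rot": [0,0,0]},
    {"jaw": 15,"xyz": [0,0,0],"rot": [0,0,0]},
  ],
)

```text
clock: 43.15
eef_pos: [0.5586, 0.076, 0.1253]
tcp_rot: [0.498, 0.499, 0.502, -0.501]
wrist_force: [-0.6, -0.9, -0.9]
width: 0.0331
```

```bash
python3 - <<'E'
from h import *
tilt()
c=robot.get_calibration('wrist');b=snap('wrist','w18.png')
print(proj('wrist',(.5649,.0863,.01),c))
E
```

```text
eef [0.5586 0.076  0.1253] tiltfix [-0.0013 -0.0058 -0.    ] jaw yaw(deg of y axis) -0.0 q [-0.52  0.62  0.56  1.77 -0.41  0.88  0.22] w 0.0331 F [-0.6 -0.9 -0.9]
[327.45078417 214.72279103]
```

View pics/w18.png

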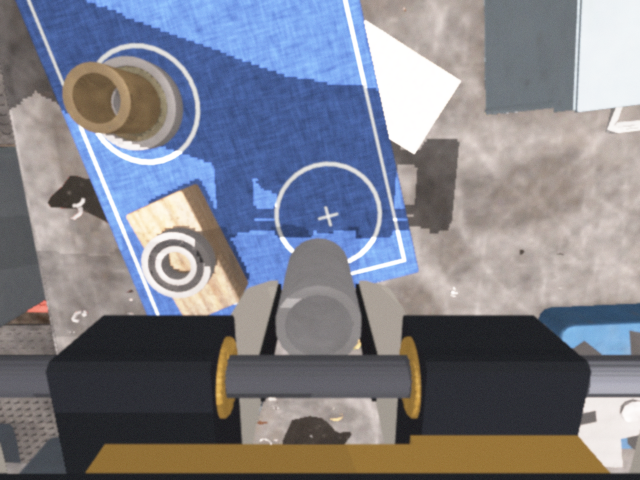

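>>> apply_moves(
  commands=[
    {"jaw": 15,"xyz": [6,9,0],"rot": [-0.001,-0.005,0]},
    {"jaw": 15,"xyz": [0,0,-25],"rot": [0,0,0]},
    {"jaw": 15,"xyz": [0,0,-30],"rot": [0,0,0]},
    {"jaw": 15,"xyz": [0,0,-10],"rot": [0,0,0]},
    {"jaw": 15,"xyz": [0,0,0],"rot": [0,0,0]},
  ],
)

```text
clock: 43.82
eef_pos: [0.5736, 0.088, 0.0675]
tcp_rot: [0.504, 0.506, 0.497, -0.494]
wrist_force: [0.5, -0.3, -1.6]
width: 0.033
```

```bash
python3 - <<'E'
from h import *
tilt()
E
```

```text
eef [0.5736 0.088  0.0675] tiltfix [-0.0049  0.0194  0.    ] jaw yaw(deg of y axis) 0.1 q [-0.5   0.7   0.51  1.8  -0.48  0.75  0.26] w 0.033 F [ 0.5 -0.3 -1.6]
```

>>> apply_moves(
  commands=[
    {"jaw": 15,"xyz": [-9,-3,-8],"rot": [-0.005,0.018,0]},
    {"jaw": 15,"xyz": [0,0,-10],"rot": [0,0,0]},
    {"jaw": 15,"xyz": [0,0,-6],"rot": [0,0,0]},
    {"jaw": 15,"xyz": [0,0,0],"rot": [0,0,0]},
  ],
)

```text
clock: 44.32
eef_pos: [0.566, 0.085, 0.0445]
tcp_rot: [0.501, 0.501, 0.499, -0.498]
wrist_force: [-0.2, -0.2, -1.6]
width: 0.0332
```

```bash
python3 - <<'E'
from h import *
tilt()
E
```

```text
eef [0.566  0.085  0.0445] tiltfix [-0.0004  0.005   0.    ] jaw yaw(deg of y axis) 0.1 q [-0.49  0.73  0.49  1.82 -0.5   0.71  0.28] w 0.0332 F [-0.2 -0.2 -1.6]
```

>>> apply_moves(
  commands=[
    {"jaw": 15,"xyz": [-1,0,-8],"rot": [0,0.005,0]},
    {"jaw": 15,"xyz": [0,0,-4],"rot": [0,0,0]},
    {"jaw": 15,"xyz": [0,0,0],"rot": [0,0,0]},
  ],
)

```text
clock: 44.7
eef_pos: [0.5652, 0.085, 0.0317]
tcp_rot: [0.5, 0.5, 0.5, -0.5]
wrist_force: [-0.8, 0.0, -1.1]
width: 0.0329
```

>>> apply_moves(
  commands=[
    {"jaw": 15,"xyz": [0,0,-2],"rot": [0,0,0]},
    {"jaw": 15,"xyz": [0,0,-1],"rot": [0,0,0]},
    {"jaw": 15,"xyz": [0,0,0],"rot": [0,0,0]},
  ],
)

```text
clock: 45.08
eef_pos: [0.5655, 0.085, 0.0288]
tcp_rot: [0.5, 0.5, 0.5, -0.499]
wrist_force: [0.1, -1.1, -1.6]
width: 0.0329
```

>>> apply_moves(
  commands=[
    {"jaw": 15,"xyz": [0,0,-0.5],"rot": [0,0,0]},
    {"jaw": 60,"xyz": [0,0,0],"rot": [0,0,0]},
    {"jaw": 60,"xyz": [0,0,0],"rot": [0,0,0]},
    {"jaw": 60,"xyz": [0,0,0],"rot": [0,0,0]},
    {"jaw": 60,"xyz": [0,0,0],"rot": [0,0,0]},
    {"jaw": 60,"xyz": [0,0,30],"rot": [0,0,0]},
    {"jaw": 60,"xyz": [0,0,60],"rot": [0,0,0]},
    {"jaw": 60,"xyz": [0,0,60],"rot": [0,0,0]},
    {"jaw": 60,"xyz": [0,-10,50],"rot": [0,0,0]},
    {"jaw": 60,"xyz": [0,-55,0],"rot": [0,0,0]},
    {"jaw": 60,"xyz": [-10,-58,0],"rot": [0,0,0]},
    {"jaw": 60,"xyz": [-10,-58,0],"rot": [0,0,0]},
  ],
)

```text
clock: 46.58
eef_pos: [0.546, -0.0934, 0.2354]
tcp_rot: [0.505, 0.498, 0.503, -0.494]
wrist_force: [1.0, 0.0, -0.0]
width: 0.0558
```

>>> apply_moves(
  commands=[
    {"jaw": 60,"xyz": [-5,-55,0],"rot": [0,0,0]},
    {"jaw": 60,"xyz": [0,-50,0],"rot": [0,0,0]},
    {"jaw": 60,"xyz": [0,-30,0],"rot": [0,0,0]},
    {"jaw": 60,"xyz": [0,0,0],"rot": [0,0,0]},
    {"jaw": 60,"xyz": [0,0,0],"rot": [0,0,0]},
    {"jaw": 60,"xyz": [0,0,0],"rot": [0,0,0]},
  ],
)

```text
clock: 47.32
eef_pos: [0.5379, -0.2353, 0.2361]
tcp_rot: [0.503, 0.5, 0.502, -0.496]
wrist_force: [0.5, -0.1, -1.0]
width: 0.0559
```

```bash
python3 - <<'E'
from h import *
tilt()
b=snap('top','t20.png'); cv2.imwrite('pics/t20c.png',cv2.resize(b[210:350,150:350],None,fx=4,fy=4,interpolation=cv2.INTER_CUBIC))
b=snap('side','s20.png'); cv2.imwrite('pics/s20c.png',cv2.resize(b[170:320,150:350],None,fx=4,fy=4,interpolation=cv2.INTER_CUBIC))
E
```

```text
eef [ 0.5379 -0.2353  0.2361] tiltfix [-0.0025  0.0053  0.    ] jaw yaw(deg of y axis) 0.5 q [-0.01  0.53  0.63  1.57 -0.34  1.15  0.71] w 0.0559 F [ 0.5 -0.1 -1. ]
```

View pics/t20c.png

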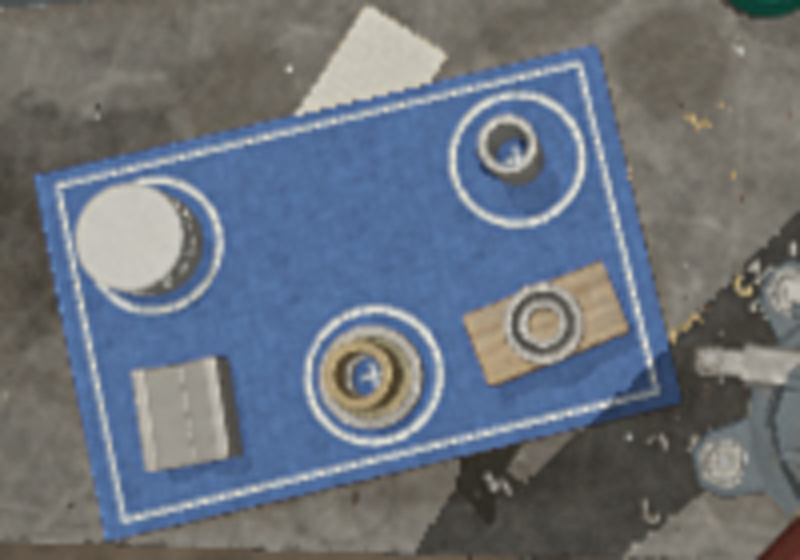

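View pics/s20.png

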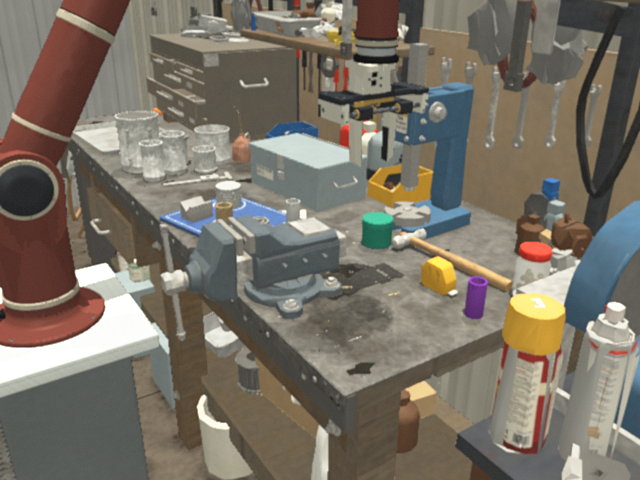

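Everything is in place, with the nipple top at (507,146) and the bystanders unmoved. One numeric check, then I'll sign off.

```bash
python3 - <<'E'
from h import *
f=lambda c,o=(150,210):(np.array(c)+.5)/4-.5+np.array(o)
C=np.array([[.5047,.3084],[.5649,.0863],[.4282,.1684]])
ctr=(C[0]+C[1])/2; e=(C[0]-C[1])/np.linalg.norm(C[0]-C[1]); ex=np.array([e[1],-e[0]])
o=ctr-.055*ex
for k,c,z in [('piston',(130,239),.063),('nipple',(507,146),.08),('big',(372,377),.026),('small',(543,323),.062),('bush',(361,376),.071)]:
    p=onz('top',f(c),z)[:2]; print(k,p.round(4),'mat',((p-o)@ex).round(4),((p-o)@e).round(4))
a=cv2.imread('pics/top0.png').astype(int);b=cv2.imread('pics/t20.png').astype(int)
for n,(x0,y0,x1,y1) in dict(tin=(325,178,362,216),vblock=(180,296,212,330)).items(): print(n,abs(a-b)[y0:y1,x0:x1].mean())
a=cv2.imread('pics/side0.png').astype(int);b=cv2.imread('pics/s20.png').astype(int)
for n,(x0,y0,x1,y1) in dict(tin=(360,212,392,248),tape=(420,256,455,292)).items(): print('side',n,abs(a-b)[y0:y1,x0:x1].mean())
robot.sign_off()
E
```

```text
piston [0.5035 0.3085] mat 0.0539 0.1154
nipple [0.5632 0.0862] mat 0.0534 -0.1148
big [0.4273 0.1671] mat -0.0567 -0.0011
small [0.4611 0.0623] mat -0.0515 -0.1111
bush [0.4268 0.1664] mat -0.0573 -0.0016
tin 4.948790896159317
vblock 5.768382352941177
side tin 9.880497685185185
side tape 7.860582010582011
the job is handed in; nothing more can be done
```

All five parts are placed, and I handed the job in at about 47.5 s of the 131 s allowed. The wrist force stayed at a few newtons in every reading. Sign-off gave no verdict.

Last check, one top view just before handing in, taking each part's height as given:

| Part | Placed on | Measured offset |
|---|---|---|
| Larger bearing | Middle ring | about 2 mm from the ring centre |
| Bush | Larger bearing | about 1 mm from the bearing centre |
| Smaller bearing | Wooden block | about 1–2 mm from the block centre |
| Piston | Left far ring, behind the V-block | about 1 mm from the ring centre |
| Pipe piece | Right far ring, behind the wooden block | about 2 mm from the ring centre |

- **Upright and at rest:** all parts looked upright in the pictures; I did not measure tilt or speed.
- **Blocks, tin and tape measure:** they look unmoved in the before-and-after pictures. I only compared image patches for the V-block, tin and tape measure. The mean differences were 5–10 grey levels, with no noise baseline to judge them against. I did not triangulate these items again.
- **What disagreed:** the fingertips were really about 19–20 mm higher than the reported tool position. My first close on the larger bearing therefore shut just above it without moving it. I measured the offset in the side camera and corrected for it on every later grasp.

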